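# Hang the washed seed plate to dry and start the dryer

### The job

Hang the washed large seed plate from the draining rack on the empty slanted drying peg, pushed fully home against the peg's shoulder, and let go of it. Then set the dryer's timer by turning only the small inner knob clockwise until its white line points at the long mark, leaving the outer ring as it is. Leave the small plates, the plate that already hangs and the jar where they are.

Things in the scene. Friction and masses are not known exactly. Their poses are not given: they have to be found in the camera images.
- plate: The large seed plate to hang, the only big one in the rack: an aluminium disc 92 mm in diameter and 10 mm thick with a 24 mm hole through its centre and dark dots near its rim, 0.1 to 0.2 kg. It stands on edge in a slot of the draining rack at the start, its lowest point 12 mm above the table. Origin at the centre of the disc; its y axis is the axis of the hole (level at the start, along the rack's y).
- small_a: Small seed plate, to be left alone: an aluminium disc 72 mm in diameter and 10 mm thick with a 24 mm hole through its centre and dark dots near its rim. It stands on edge in a slot of the draining rack at the start, its lowest point 12 mm above the table. Origin at the centre of the disc; its y axis is the axis of the hole (level at the start, along the rack's y).
- small_b: The other small seed plate, just like the first, to be left alone. Origin and axes likewise.
- rack: Fixed grey draining rack: a base 110 x 170 mm (x, y) and 12 mm high, with three slots 70 mm apart along its y axis, at y = -70, 0 and +70 mm. Each slot stands between four small fins that rise to 42 mm above the table and leave 13 mm; which plate is in which slot varies. Origin at the base's underside centre on the table, z up.
- peg_free: The empty drying peg: a straight 14 mm round steel peg with a round end, rising at 35 degrees to the horizontal in its stand's +x direction (away from the robot). Origin on its axis at the upper face of its shoulder (a 32 mm collar, 10 mm thick), 160 mm above the table; z runs along the peg outward and up, its end at z = +73 mm. Below the shoulder a 16 mm stem runs 60 mm down to the post.
- stand_free: Fixed stand of the empty peg: a base 120 x 90 mm (x, y), 12 mm high, centred 10 mm in front (+x) of the origin, and a post 30 x 35 mm at the origin that ends 127 mm above the table. Its peg's shoulder is 55 mm in front (+x) of the origin. Origin on the table, z up.
- peg_used: The occupied drying peg, on an identical stand (either one may be on the left): the same shape, origin and axes as the empty one.
- hung: The plate that already hangs on the occupied peg, to be left alone: an aluminium disc 92 mm in diameter and 10 mm thick with a 24 mm hole through its centre and dark dots near its rim. Origin at the centre of the disc; the hole's axis leans 35 degrees up from its x axis towards its z axis at the start.
- dryer: Fixed white dryer, a box 150 x 130 x 60 mm (x, y, z) with a coaxial dial in the middle of its top. Origin at its underside centre on the table, z up. A long black mark on the top runs out from the dial in the dryer's -y direction, among short marks.
- timer_top (a point): Top centre of the small inner timer knob, 110 mm above the table: a smooth round grey knob, 22 mm in diameter, that stands 34 mm proud of the outer ring, with a white line from its centre to its rim. Its axis is vertical.
- timer (a joint): Angle of the inner knob, rad, growing clockwise seen from above, range 0 to 3.14: at 0 the white line points to the dryer's +x, at 1.57 to the long mark (the dryer's -y). It starts at 0.2 to 0.8, turns with about 0.03 N m and stays where it is left.
- heat_mark (a point): White mark on top of the outer heat ring, 24 mm from the dial's axis and 76 mm above the table. The ring is black, 54 mm in diameter over its body, 16 mm high, with its top 76 mm above the table; it turns very easily and must stay as found.
- jar: Closed amber glass jar, 66 mm in diameter and 120 mm high, standing loose beyond the dryer, to be left alone. Origin at the centre of its underside.
There are look-alikes about, which are no part of the job. What is shaped like the plate but brown or purple is not meant.

How it is judged:
By the outcome, as a careful person would: the job done as asked, in the order asked, and still so for the second after the job is handed in, with the robot touching nothing.
It also fails if it takes over 64 s, if anything falls off the work surface, if the arm or the gripper's body presses on something with over 40 N, if the wrist force passes 120 N, or if a joint passes its speed limit or range.

### The arm

A 7-joint arm with a two-finger parallel gripper is mounted at the origin on the work surface. World frame = base frame: x ahead of the robot, y to its left, z up, the work surface at z = 0. Lengths are in mm, angles in rad, forces in N, time in s.
With the tool pointing down it reaches from about 400 to 850 mm from the base axis. Payload 10.4 kg.
Tool frame: the origin (TCP) lies at the very end of the fingers, on their centre line; the grasp point (between the pads) lies 19 mm behind it; y points along the fingers, x is the direction in which the jaws open and shut, and the axes are right-handed (so a half turn about y gives the same grasp; the last joint's range is limited). The gripper opens to 85 mm and grips with 20 to 120 N. Pads are 22 mm wide; open, the fingers measure 114 mm over their backs; the gripper's body (76 mm by 85 mm) begins 54 mm behind the grasp point. The pads swing forward as they close: fully open they stand 13 mm farther back than shut.
Start: joints at [1.146, 0.332, -0.065, 1.46, 0.022, 1.35, -0.088], TCP at [244.445, -575.237, 231.338] pointing down, gripper open.
Joint ranges: [-2.6, 2.6], [-0.5, 2.12], [-1.47, 1.34], [0.16, 2.42], [-1.27, 4.41], [0.06, 2.06], [-2.6, 2.6]. Speed limits (rad/s): [2.22, 2.22, 2.79, 2.79, 3.14, 3.14, 3.14].

### API

Orientations are given as a rotation vector (axis times angle).
In Python, from workcell import ctrl gives the robot as it stands.
- The arm moves only by the tool carry_out, never from a script. Its arguments are lists of equal length, an entry for each row: "linear": the shift along the tool's x, y, z in m, a list of three; "twist": the turn, a rotation vector about the tool's x, y, z in rad, a list of three. A call has 1 to 20 rows; each row shifts and turns the commanded pose from where the row before left it, along the tool's axes as they then stand; what a row does not reach is not made up. A row lasts 1/8 s, in which the tool goes at most 62.5 mm and 10.7 degrees, less where a joint would pass 70% of its speed; a pose out of reach is approached as far as the arm can. A call is refused whole if a number of a shift passes 0.0625 or a number of a turn 0.188, either way. A call with a gripper value outside its range is refused whole. "jaw" is the finger opening in m, from 0 to 0.0854, set as the call begins (left out, the last holds). The fingers move at their own pace and stop on an object; "force" is the grip in N (left out, the last holds). Time passes only in rows, so rows that do not move let the fingers close. It gives the time, the measured TCP pose, the force and the opening at its end, in the units of the state.
- ctrl.get_state(): the state, without advancing time (a new reading comes with each control period).
- ctrl.read_camera(name): name is "side" or "top"; returns a dict with "image" (400x640x3 uint8, red, green, blue), "depth" (400x640 float32, mm along the optical axis (not along the pixel's ray), 0 where there is no reading), "K" (3x3 intrinsics, pixels), "xyz" and "rotation" of the camera in the world. Camera axes: x right, y down, z forward; pixel columns grow to the right and rows downward; lengths in mm; the calibration is good to about 2 mm. A picture is of the moment at which its call begins.
- ctrl.hand_in(): hands the job in, once; it reports no verdict.
Trained networks look in the newest picture that a camera, given by its name, has taken for a name from the list of things; names that differ only in an ending like _2 or _b are one class to them, and where a whole thing is asked for, a point or a joint stands for the part that bears it (a point fixed in the world has none). Each returns a list of dicts, best first, with "confidence" (0 to 1); they miss things now and then, are a little off and sometimes report something else, mostly with a low value. They report only what shows in the picture. A call takes as long as a camera call. They do not tell look-alikes from the thing itself.
- ctrl.find_in(camera, label): "position" ([row, column] in pixels, amid what is visible of it).
- ctrl.trace(camera, label): "pixels" (400x640 bool, what is visible of it) and "position" ([row, column] in pixels, amid what is visible of it).
- ctrl.place_of(camera, label): "position" ([row, column] in pixels: a listed point, or the origin of a listed thing).
The state is a dict: "time": time; "joint_pos": joint angles; "joint_vel": joint speeds; "effort": joint torques, N m; "tool_pos": TCP position; "tcp_rot": TCP orientation; "contact_force": force on the tool from outside, world axes, zero at the start; "ft_torque": the same for the moment, N m; "finger_gap": opening from 0.0 (shut) to 1.0 (fully open).
Only numpy, scipy, OpenCV 4.12 (cv2) and the standard library are available. Lean on these libraries where they do the work, as an engineer would, in place of code of your own. Each camera call takes 0.05 s, during which the arm holds its last target.

## Working session

There is one attempt and no reset: what is moved stays moved. The work goes in short steps, Python scripts to look and compute and a tool call to move; the robot and the scene stay as the last step left them, time stands still between calls to the robot, and variables do not carry over. Pictures are saved under pics/ and viewed, and the job is handed in when it is done.

Besides the shell and the picture viewer there is one more tool, called after ">>>" as a command line: name --argument value ..., lists and objects as JSON in quotes. carry_out: Moves the arm, as the interface text tells. Its arguments: {"type":"object","properties":{"linear":{"type":"array"},"twist":{"type":"array"},"jaw":{"type":"number"},"force":{"type":"number"}},"required":["linear","twist"]}

```bash
ls; mkdir -p pics
python3 - <<'E'
from workcell import ctrl
import cv2,numpy as np
s=ctrl.get_state();print({k:np.round(v,3).tolist() for k,v in s.items()})
for c in("side","top"):
    r=ctrl.read_camera(c);cv2.imwrite(f"pics/{c}0.png",r["image"][:,:,::-1]);print(c,r["K"].tolist(),r["xyz"],r["rotation"])
    np.savez(f"{c}0.npz",**r)
    for l in["plate","small_a","rack","peg_free","stand_free","peg_used","hung","dryer","timer_top","heat_mark","jar","timer"]:
        try:print(l,[(np.round(d["position"],1).tolist(),round(d["confidence"],2)) for d in ctrl.place_of(c,l)])
        except Exception as e:print(l,e)
E
```

```text
pics
{'time': 0.0, 'joint_pos': [1.146, 0.333, -0.065, 1.461, 0.022, 1.35, -0.088], 'joint_vel': [0.0, -0.0, 0.0, -0.0, -0.0, 0.002, 0.0], 'effort': [-0.001, -62.545, 0.049, -39.161, 0.016, 0.01, 0.0], 'tool_pos': [244.259, -574.863, 230.485], 'tcp_rot': [-1.372, 0.909, -0.907], 'contact_force': [0.899, -0.167, 0.644], 'ft_torque': [0.022, -0.009, -0.032], 'finger_gap': 1.005}
side [[422.6743394489717, 0.0, 314.44574342823205], [0.0, 422.6743394489717, 203.36956260932536], [0.0, 0.0, 1.0]] [  202.90050845 -1072.83220268   996.26545588] [-2.25363386  0.32802279 -0.1444196 ]
plate [([326.4, 351.1], 0.74), ([289.4, 327.7], 0.6)]
small_a [([278.9, 333.3], 0.82), ([259.9, 336.2], 0.62), ([147.4, 325.3], 0.45)]
rack [([282.2, 334.5], 0.69), ([259.3, 336.8], 0.58)]
peg_free [([128.9, 315.5], 0.52), ([202.1, 359.9], 0.52), ([162.5, 301.6], 0.38)]
stand_free [([164.6, 301.2], 0.62), ([146.8, 324.2], 0.3)]
peg_used [([151.6, 327.2], 0.51), ([148.9, 322.9], 0.41), ([192.6, 312.0], 0.16)]
hung [([150.0, 327.2], 0.56)]
dryer [([216.0, 312.0], 0.62)]
timer_top [([193.1, 311.6], 0.41)]
heat_mark [(
[... 330 characters left out ...]
017  -97.05543695 1298.0812202 ] [-2.11762159  2.10717056 -0.19365135]
plate [([220.5, 459.5], 0.82), ([270.4, 399.4], 0.71), ([224.2, 420.5], 0.43)]
small_a [([215.7, 402.1], 0.52), ([206.8, 380.6], 0.5)]
rack [([212.5, 396.8], 0.71)]
peg_free [([169.1, 197.3], 0.71)]
stand_free [([196.6, 213.2], 0.73)]
peg_used [([169.1, 247.4], 0.48)]
hung [([161.5, 244.2], 0.54)]
dryer [([210.5, 303.2], 0.81), ([170.0, 194.9], 0.59)]
timer_top [([206.0, 299.9], 0.64)]
heat_mark [([205.2, 300.4], 0.73), ([201.3, 300.0], 0.6)]
jar [([162.6, 243.2], 0.7), ([157.8, 297.0], 0.68), ([197.9, 211.2], 0.29)]
timer it knows: dryer, heat_mark, hung, jar, peg_free, peg_used, plate, rack, small, stand_free, timer_top
```

Run:
```python
import cv2
a=cv2.imread("pics/side0.png");b=cv2.imread("pics/top0.png")
cv2.imwrite("pics/side0c.png",cv2.resize(a[110:360,230:430],None,fx=3,fy=3)[:,:][0:750]); 
cv2.imwrite("pics/side0d.png",cv2.resize(a[110:240,250:400],None,fx=4.6,fy=4.6,interpolation=cv2.INTER_CUBIC))
cv2.imwrite("pics/side0e.png",cv2.resize(a[230:360,270:420],None,fx=4.6,fy=4.6,interpolation=cv2.INTER_CUBIC))
cv2.imwrite("pics/top0d.png",cv2.resize(b[130:290,160:360],None,fx=3.7,fy=3.7,interpolation=cv2.INTER_CUBIC))
cv2.imwrite("pics/top0e.png",cv2.resize(b[150:290,340:500],None,fx=4.2,fy=4.2,interpolation=cv2.INTER_CUBIC))
```

```text
(no output)
```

View pics/side0.png

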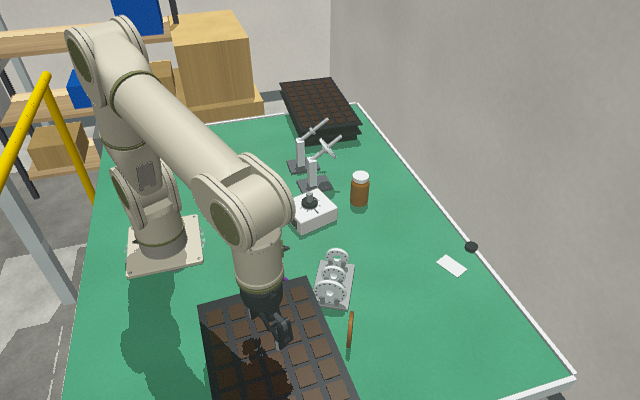

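View pics/top0.png

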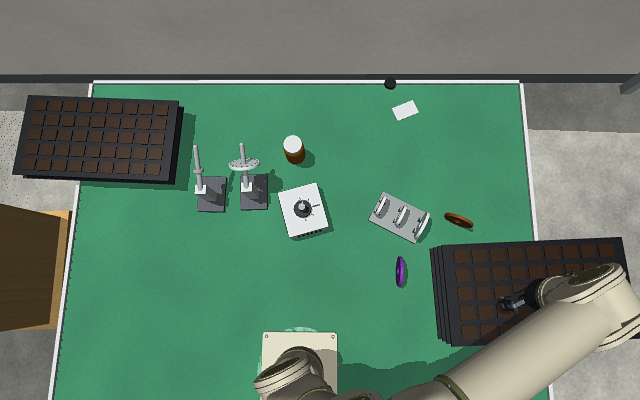

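View pics/side0d.png

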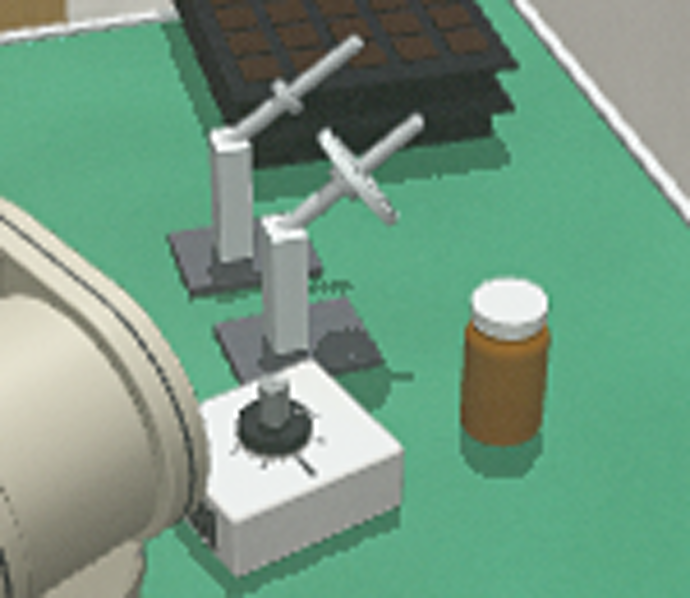

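View pics/side0e.png

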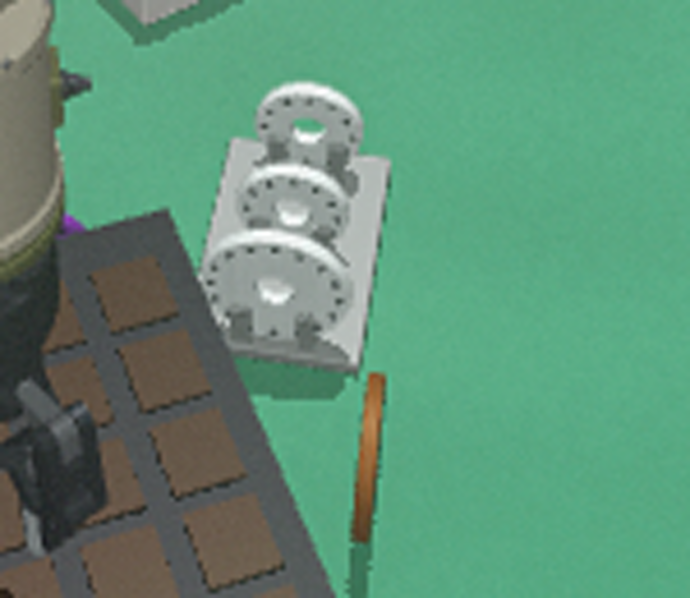

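View pics/top0d.png

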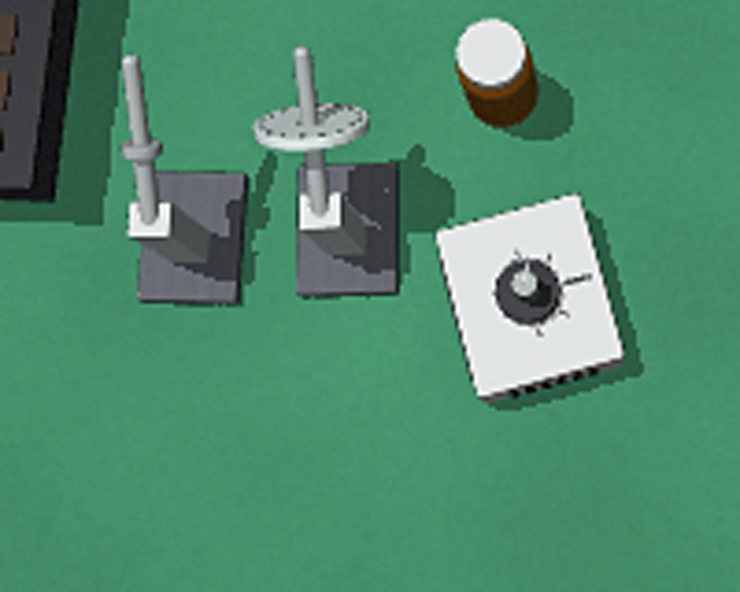

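View pics/top0e.png

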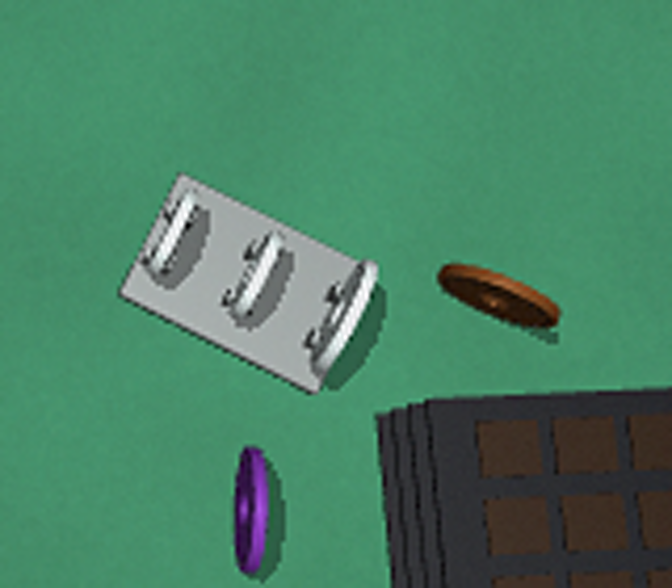

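```bash
cat > h.py <<'E'
import numpy as np,cv2
from scipy.spatial.transform import Rotation as R
def load(f): return dict(np.load(f))
def cloud(r):
    d=r["depth"];K=r["K"];v,u=np.mgrid[:400,:640]
    p=np.stack([(u-K[0,2])/K[0,0]*d,(v-K[1,2])/K[1,1]*d,d],-1)
    w=p@R.from_rotvec(r["rotation"]).as_matrix().T+r["xyz"]
    w[d==0]=np.nan
    return w
def proj(r,P):
    P=np.atleast_2d(P);c=(P-r["xyz"])@R.from_rotvec(r["rotation"]).as_matrix()
    return np.stack([c[:,1]/c[:,2]*r["K"][1,1]+r["K"][1,2],c[:,0]/c[:,2]*r["K"][0,0]+r["K"][0,2]],-1)
def atz(r,rc,z):
    d=R.from_rotvec(r["rotation"]).as_matrix()@np.array([(rc[1]-r["K"][0,2])/r["K"][0,0],(rc[0]-r["K"][1,2])/r["K"][1,1],1])
    return r["xyz"]+d*(z-r["xyz"][2])/d[2]
E
python3 - <<'E'
from h import *
np.set_printoptions(precision=1,suppress=True)
for c in("top","side"):
    r=load(c+"0.npz");w=cloud(r);im=r["image"].astype(int)
    g=w[(np.abs(w[...,2])<15)&(im[...,1]>im[...,0]+30)&(im[...,1]>im[...,2]+10)];print(c,"table z",np.median(g[:,2]),g[:,2].std())
r=load("top0.npz");
for n,rc,z in[("peg_sh",(169,197.3),160),("pegu",(169,247.4),160),("timer",(206,300),110),("dryer",(210.5,303.2),0),("rack",(212.5,397),0),("stand",(196.6,213),0)]:
    print(n,atz(r,rc,z))
r=load("side0.npz")
for n,rc,z in[("peg_sh",(128.9,315.5),160),("timer",(193.1,311.6),110),("dryer",(216,312),0),("rack",(282,334.5),0),("plate",(289.4,327.7),58),("stand",(164.6,301.2),0)]:
    print(n,atz(r,rc,z))
# clouds per object
for c in("top","side"):
    r=load(c+"0.npz");w=cloud(r)
    for n,lo,hi in[("plate",(350,-300,60),(520,-200,115)),("stand",(250,130,100),(520,340,260))]:
        q=w[np.all((w>lo)&(w<hi),-1)];print(c,n,len(q),q.min(0) if len(q) else 0,q.max(0) if len(q) else 0)
E
```

```text
top table z 1.032061894147546 2.6371366710815343
side table z -0.837694598321093 2.087999774163529
peg_sh [594.6 300.5 160. ]
pegu [595.  151.1 160. ]
timer [493.   -3.2 110. ]
dryer [497.6  -5.4   0. ]
rack [ 492.2 -314.9    0. ]
stand [543.4 297.    0. ]
peg_sh [607.4 302.5 160. ]
timer [499.9 -13.4 110. ]
dryer [502.4  -5.9   0. ]
rack [ 484.7 -308.7    0. ]
plate [ 442.  -372.4   58. ]
stand [547.6 308.9   0. ]
top plate 56 [ 451.4 -299.8   66.4] [ 519.2 -238.    86.7]
top stand 0 0 0
side plate 99 [ 478.  -269.    60.4] [ 520.  -241.1   84.5]
side stand 0 0 0
```

```bash
cat >> h.py <<'E'
from scipy.optimize import least_squares
def sd_annulus(p,ro,ri,h):  # p (rho,axial): distance to surface of solid annulus
    rho,a=p
    dx=np.abs(rho-(ro+ri)/2)-(ro-ri)/2; dy=np.abs(a)-h/2
    return np.where((dx>0)|(dy>0),np.hypot(np.maximum(dx,0),np.maximum(dy,0)),np.maximum(dx,dy))
def fitdisc(q,c0,n0,ro=46,ri=12,h=10,fixz=None,level=False):
    n0=np.array(n0)/np.linalg.norm(n0)
    yaw0=np.arctan2(n0[1],n0[0]);el0=np.arcsin(n0[2])
    def f(x,pts=None):
        pts=q if pts is None else pts
        el=el0 if level else x[4]
        n=np.array([np.cos(x[3])*np.cos(el),np.sin(x[3])*np.cos(el),np.sin(el)])
        d=pts-x[:3];a=d@n;rho=np.linalg.norm(d-a[:,None]*n,axis=1)
        res=sd_annulus((rho,a),ro,ri,h)
        return res
    g=lambda x:np.r_[f(x),(0 if fixz is None else 5*(x[2]-fixz)),1*(x[4]-el0)]
    s=least_squares(g,np.r_[c0,yaw0,el0],loss="soft_l1",f_scale=2)
    return s.x,f(s.x)
E
python3 - <<'E'
from h import *
np.set_printoptions(precision=2,suppress=True)
from workcell import ctrl
Q=[]
for c in("top","side"):
    r=load(c+"0.npz");w=cloud(r)
    im=r["image"].astype(int);grey=(im.max(-1)-im.min(-1)<40)
    m=np.all((w>(400,-420,48))&(w<(520,-335,112)),-1)&grey
    q=w[m];print(c,len(q),q.min(0),q.max(0))
    x,e=fitdisc(q,[460,-372,58],[0.43,0.9,0],fixz=58);print(x,np.abs(e).mean());Q.append(q)
    # rack base
    m=np.all((w>(400,-420,-10))&(w<(600,-220,25)),-1)&grey
    m=cv2.morphologyEx(m.astype(np.uint8),cv2.MORPH_OPEN,np.ones((2,2)));print("rackpix",m.sum())
    pts=np.argwhere(m);P=np.array([atz(r,p,12)[:2] for p in pts])
    n,l,s,_=cv2.connectedComponentsWithStats(m);k=1+np.argmax(s[1:,4]);P=np.array([atz(r,p,12)[:2] for p in np.argwhere(l==k)],np.float32)
    print("rack",cv2.minAreaRect(P))
q=np.vstack(Q);x,e=fitdisc(q,[460,-372,58],[0.43,0.9,0],fixz=58);print("both",x,np.abs(e).mean())
E
```

```text
top 153 [ 402.91 -398.23   48.83] [ 483.77 -355.71  107.91]
[ 448.17 -372.02   59.47    1.13    0.24] 1.681025179156071
rackpix 1313
rack ((472.66253662109375, -318.8310241699219), (167.15496826171875, 110.6422348022461), 63.02528762817383)
side 409 [ 402.07 -405.18   48.05] [ 505.83 -335.21  104.57]
[ 444.95 -379.77   56.8     1.11    0.02] 3.033891392057779
rackpix 739
rack ((484.61865234375, -331.5636901855469), (174.6150360107422, 90.328857421875), 62.575077056884766)
both [ 444.62 -379.66   57.94    1.11    0.02] 2.5034054170710722
```

```bash
cat >> h.py <<'E'
def disc_pts(c,n,ro=46,h=10,k=60):
    n=np.array(n)/np.linalg.norm(n);u=np.cross(n,[0,0,1]);u/=np.linalg.norm(u);v=np.cross(n,u)
    t=np.linspace(0,2*np.pi,k)
    ring=np.outer(np.cos(t),u)+np.outer(np.sin(t),v)
    return [np.array(c)+rr*ring+s*n*h/2 for rr in(ro,12) for s in(-1,1)]
def draw(img,r,curves,box,f,name,cols=((0,0,255),(255,0,0),(0,200,255),(255,0,255))):
    y0,y1,x0,x1=box;o=cv2.resize(img[y0:y1,x0:x1,::-1].copy(),None,fx=f,fy=f,interpolation=cv2.INTER_CUBIC)
    for i,c in enumerate(curves):
        p=(proj(r,c)-[y0,x0]+.5)*f
        cv2.polylines(o,[np.int32(p[:,::-1]*8)],False,cols[i%4],1,cv2.LINE_AA,3)
    cv2.imwrite(name,o)
E
python3 - <<'E'
from h import *
np.set_printoptions(precision=2,suppress=True)
yaw=np.deg2rad(63);n=[np.cos(yaw),np.sin(yaw),0];t=np.array([-n[1],n[0],0])
for c in("top","side"):
    r=load(c+"0.npz");w=cloud(r);im=r["image"].astype(int);grey=(im.max(-1)-im.min(-1)<40)
    rel=w-np.array([443,-380,58]);m=grey&(np.abs(rel@n)<16)&(np.abs(rel@t)<52)&(w[...,2]>46)&(w[...,2]<115)
    q=w[m]
    def f(x):
        d=q-np.array([443,-380,58])-x[0]*np.array(n)-x[1]*t-[0,0,x[2]];a=d@n
        return np.r_[sd_annulus((np.linalg.norm(d-a[:,None]*n,axis=1),a),46,12,10),x[2]*2]
    s=least_squares(f,[0,0,0],loss="soft_l1",f_scale=2);x=s.x
    print(c,len(q),x,np.array([443,-380,58])+x[0]*np.array(n)+x[1]*t,np.abs(f(x)).mean())
    cc=np.array([443,-380,58])+x[0]*np.array(n)+x[1]*t
    draw(r["image"],r,disc_pts(cc,n),dict(top=(180,250,390,450),side=(270,320,300,370))[c],9,f"pics/fit_{c}.png")
E
```

```text
top 159 [ 0.95 -1.3   0.79] [ 444.59 -379.74   58.  ] 0.9403585346218399
side 410 [ 0.63 -1.6  -1.18] [ 444.72 -380.16   58.  ] 1.0698071204838808
```

View pics/fit_top.png

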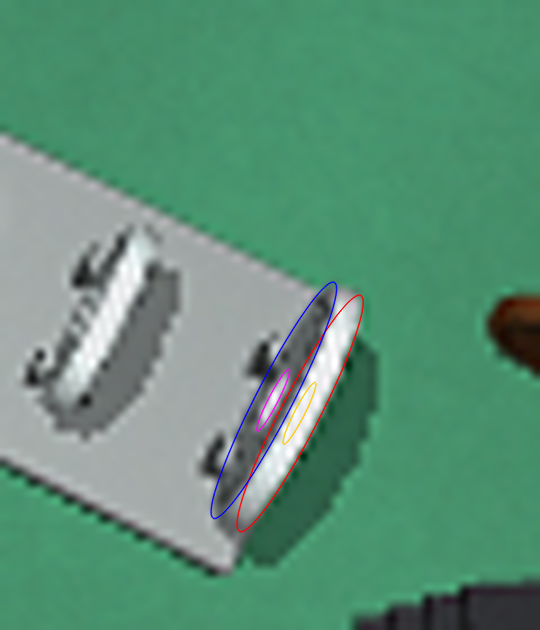

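View pics/fit_side.png

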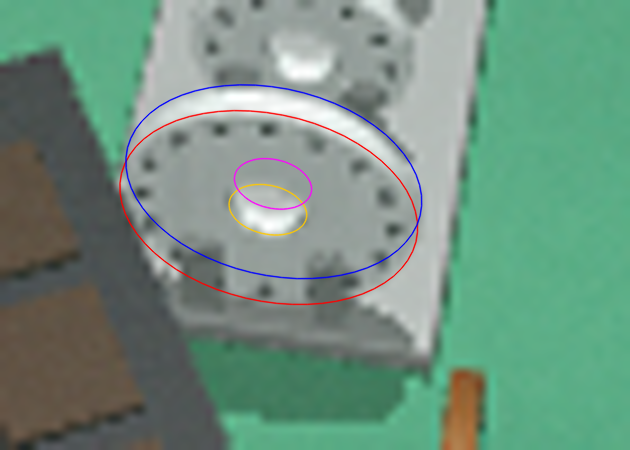

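```bash
cat >> h.py <<'E'
def pegpts(o,yaw):
    a=np.array([np.cos(yaw)*np.cos(np.deg2rad(35)),np.sin(yaw)*np.cos(np.deg2rad(35)),np.sin(np.deg2rad(35))])
    s=np.array([-np.sin(yaw),np.cos(yaw),0]);o=np.array(o)
    out=[]
    t=np.linspace(0,2*np.pi,40);v=np.cross(a,s)
    for z,rr in((0,16),(-10,16),(66,7)): out.append(o+a*z+rr*(np.outer(np.cos(t),s)+np.outer(np.sin(t),v)))
    out.append(np.array([o-a*70,o+a*73]))
    return out,a
E
python3 - <<'E'
from h import *
np.set_printoptions(precision=3,suppress=True)
Q=[]
for c in("top","side"):
    r=load(c+"0.npz");w=cloud(r);im=r["image"].astype(int);grey=(im.max(-1)-im.min(-1)<40)
    m=grey&np.all((w>(540,260,132))&(w<(690,345,215)),-1);q=w[m]
    def f(x,dz=0):
        _,a=pegpts((x[0],x[1],160),x[2]);d=q-[x[0],x[1],160+x[3]]
        z=d@a;rho=np.linalg.norm(d-z[:,None]*a,axis=1)
        def box(z0,z1,R_):
            dx=rho-R_;dy=np.abs(z-(z0+z1)/2)-(z1-z0)/2
            return np.where((dx>0)|(dy>0),np.hypot(np.maximum(dx,0),np.maximum(dy,0)),np.maximum(dx,dy))
        e=np.minimum(np.minimum(box(-10,73,7),box(-10,0,16)),box(-70,-10,8))
        return np.r_[e,x[3]*1]
    s=least_squares(f,[598,301,0.05,0],loss="soft_l1",f_scale=2);print(c,len(q),q.min(0),q.max(0),s.x,np.abs(f(s.x)).mean())
    cv,a=pegpts((s.x[0],s.x[1],160),s.x[2])
    draw(r["image"],r,cv,dict(top=(135,215,170,250),side=(110,180,270,340))[c],9,f"pics/peg_{c}.png")
E
```

```text
top 245 [542.123 283.068 133.36 ] [655.128 313.263 207.871] [596.738 299.212  -0.008   1.01 ] 1.2126369607513638
side 133 [548.409 279.065 132.967] [654.977 304.429 205.54 ] [595.262 298.021  -0.004  -1.866] 1.8391722146265261
```

View pics/peg_top.png

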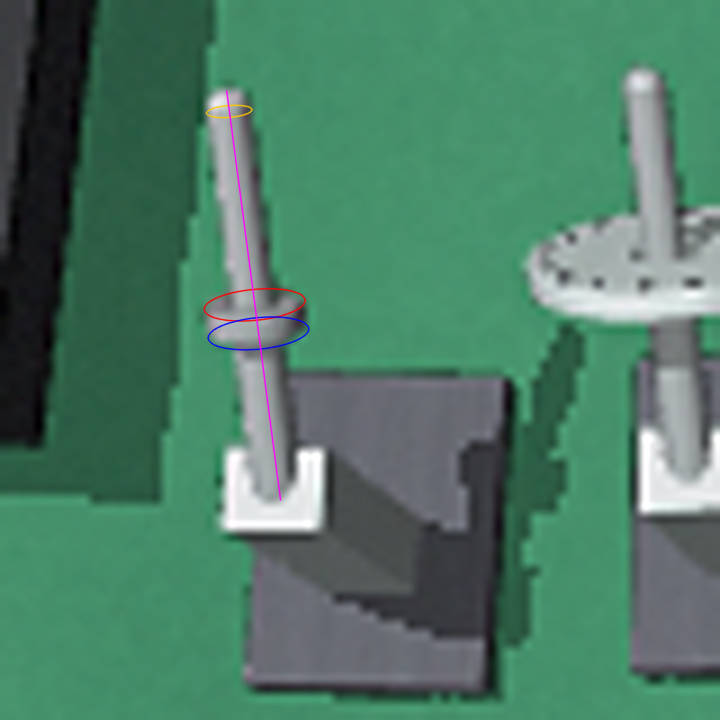

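View pics/peg_side.png

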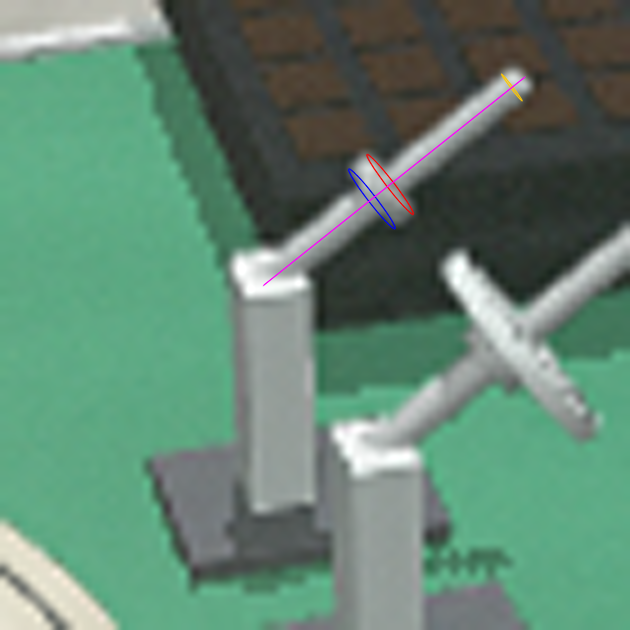

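Run:
```python
from h import *
np.set_printoptions(precision=3,suppress=True)
T=load("top0.npz");S=load("side0.npz")
A,B,C=[atz(T,((v/9+135-.5),u/9+170-.5),12) for u,v in((245,682),(492,687),(511,378))]
print(A,B,C,np.rad2deg(np.arctan2(*(-(B-A))[[0,1]])),np.rad2deg(np.arctan2(*(C-B)[[1,0]])))
# image measurement of peg: tip, collar, axis centre line points (crop px)
px=lambda u,v,y0,x0:np.array([v/9+y0-.5,u/9+x0-.5])
tT=px(225,99,135,170);cT=px(255,314,135,170)
tS=px(517,84,110,270);cS=px(384,190,110,270)
# solve: o,yaw, per-camera offset none
def f(x):
    _,a=pegpts((x[0],x[1],160),x[2]);o=np.array([x[0],x[1],160+x[3]])
    return np.r_[proj(T,o+a*68)[0]-tT,proj(T,o-5*a)[0]-cT,proj(S,o+a*68)[0]-tS,proj(S,o-5*a)[0]-cS,x[3]*.2]
s=least_squares(f,[597,299,0,0]);print(s.x,s.fun)
```

```text
[494.91  344.332  12.   ] [493.428 253.633  12.   ] [609.732 253.063  12.   ] 0.936113470755669 -0.28100170176847955
[598.086 300.019   0.001  -0.651] [ 0.292  0.005  0.123 -0.012 -0.218  0.314 -0.077  0.188 -0.13 ]
```

Run:
```python
from h import *
from workcell import ctrl
np.set_printoptions(precision=4,suppress=True)
s=ctrl.get_state();print(R.from_rotvec(s["tcp_rot"]).as_matrix())
T=load("top0.npz")
w=cloud(T)
q=w[195:215,292:310]; k=q[(q[...,2]>100)&(q[...,2]<125)];print("knob top",len(k),k.mean(0))
```

```text
[[ 0.3911  0.0001  0.9203]
 [-0.9203 -0.0001  0.3911]
 [ 0.0001 -1.      0.    ]]
knob top 44 [491.4308  -7.0498 109.9801]
```

>>> carry_out --linear '[[0,0,0],[0,0,0],[0,0,0],[0,0,0],[0,0,0],[-0.022,0.0025,0.0075],[-0.022,0.0025,0.0075],[-0.022,0.0025,0.0075],[-0.022,0.0025,0.0075],[-0.022,0.0025,0.0075],[-0.022,0.0025,0.0075],[-0.022,0.0025,0.0075],[-0.022,0.0025,0.0075],[-0.022,0.0025,0.0075],[-0.022,0.0025,0.0075],[-0.022,0.0025,0.0075],[-0.022,0.0025,0.0075],[0,0,0],[0,0,0]]' --twist '[[0,0.1745,0],[0,0.1745,0],[0,0.1745,0],[0,0.1745,0],[0,0.1745,0],[0,0,0],[0,0,0],[0,0,0],[0,0,0],[0,0,0],[0,0,0],[0,0,0],[0,0,0],[0,0,0],[0,0,0],[0,0,0],[0,0,0],[0,0,0],[0,0,0]]' --jaw 0.045 --force 60

```text
time: 3.58
tool_pos: [443.7, -381.6, 201.4]
tcp_rot: [-0.948, 1.547, -1.548]
contact_force: [0.4, -0.7, 0.2]
finger_gap: 0.526
```

```bash
cat >> h.py <<'E'
def tcp():
    from workcell import ctrl
    s=ctrl.get_state();return s,R.from_rotvec(s["tcp_rot"]).as_matrix(),np.array(s["tool_pos"])
def goal(P,M):
    s,m,p=tcp();print("t",s["time"],"pos",p.round(1),"F",np.round(s["contact_force"],1),"gap",round(s["finger_gap"],3),"j",np.round(s["joint_pos"],2))
    print("shift tool m",(m.T@(np.array(P)-p)/1000).round(4),"twist",R.from_matrix(m.T@M).as_rotvec().round(4))
E
python3 - <<'E'
from h import *
y=np.deg2rad(63);M=np.array([[-np.cos(y),-np.sin(y),0],[0,0,-1],[np.sin(y),-np.cos(y),0]]).T
goal([444.65,-380,81],M)
E
```

```text
t 3.575 pos [ 443.7 -381.6  201.4] F [ 0.4 -0.7  0.2] gap 0.526 j [ 0.72  0.27 -0.11  1.61  0.03  1.27 -1.43]
shift tool m [-2.000e-03  1.204e-01  1.000e-04] twist [-0.     -0.0004  0.0006]
```

>>> carry_out --linear '[[-0.002,0.02,0],[0,0.02,0],[0,0.02,0],[0,0.02,0],[0,0.015,0],[0,0.015,0],[0,0.01,0],[0,0,0]]' --twist '[[0,0,0],[0,0,0],[0,0,0],[0,0,0],[0,0,0],[0,0,0],[0,0,0],[0,0,0]]'

```text
time: 4.58
tool_pos: [444.9, -378.9, 80.7]
tcp_rot: [-0.949, 1.548, -1.546]
contact_force: [-0.3, -0.4, -0.2]
finger_gap: 0.528
```

Run:
```python
from h import *
from workcell import ctrl
y=np.deg2rad(63);M=np.array([[-np.cos(y),-np.sin(y),0],[0,0,-1],[np.sin(y),-np.cos(y),0]]).T
goal([444.65,-380,81],M)
for c in("side","top"):
    r=ctrl.read_camera(c);b=dict(top=(160,260,380,480),side=(220,340,270,390))[c]
    cv2.imwrite(f"pics/g1{c}.png",cv2.resize(r["image"][b[0]:b[1],b[2]:b[3],::-1],None,fx=5,fy=5,interpolation=cv2.INTER_CUBIC))
```

```text
t 4.575 pos [ 444.9 -378.9   80.7] F [-0.3 -0.4 -0.2] gap 0.528 j [ 0.72  0.38 -0.11  1.73  0.05  1.03 -1.45]
shift tool m [ 0.0011 -0.0003  0.0003] twist [ 0.001   0.0005 -0.0001]
```

View pics/g1side.png

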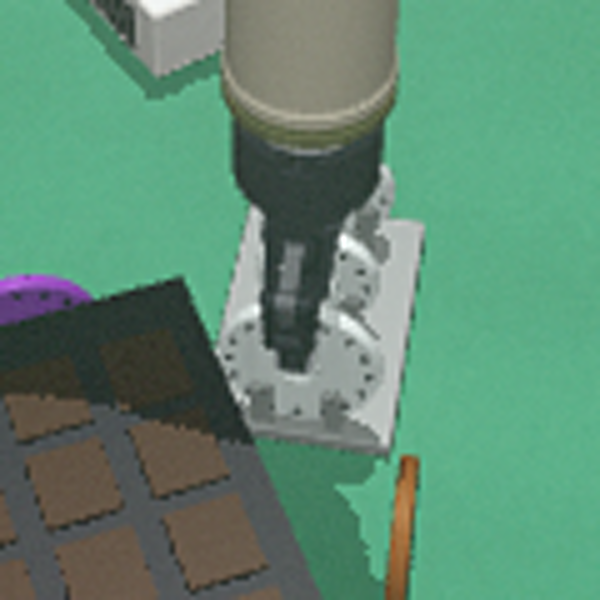

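View pics/g1top.png

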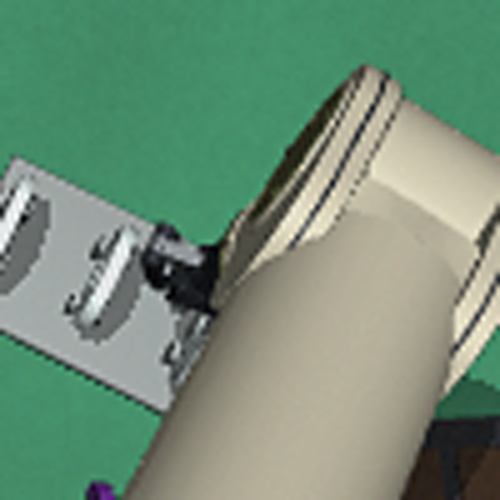

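>>> carry_out --linear '[[0,0,0],[0,0,0],[0,0,0],[0,0,0],[0,0,0],[0,0,0],[0,0,0],[0,0,0]]' --twist '[[0,0,0],[0,0,0],[0,0,0],[0,0,0],[0,0,0],[0,0,0],[0,0,0],[0,0,0]]' --jaw 0.0 --force 70

```text
time: 5.68
tool_pos: [445.7, -379.3, 82.0]
tcp_rot: [-0.948, 1.546, -1.548]
contact_force: [0.5, 0.3, 5.2]
finger_gap: 0.096
```

>>> carry_out --linear '[[0,-0.005,0],[0,-0.01,0],[0,-0.02,0],[0,-0.03,0],[0,-0.03,0],[0,-0.03,0],[0,-0.03,0],[0,-0.03,0],[0,-0.03,0],[0,0,0],[0,0,0]]' --twist '[[0,0,0],[0,0,0],[0,0,0],[0,0,0],[0,0,0],[0,0,0],[0,0,0],[0,0,0],[0,0,0],[0,0,0],[0,0,0]]'

```text
time: 7.05
tool_pos: [445.0, -378.7, 295.6]
tcp_rot: [-0.949, 1.548, -1.546]
contact_force: [-0.9, 0.4, -1.0]
finger_gap: 0.098
```

Run:
```python
from h import *
from workcell import ctrl
s,m,p=tcp();print(s["joint_pos"].round(2) if hasattr(s["joint_pos"],"round") else s["joint_pos"])
for c in("side","top"):
    r=ctrl.read_camera(c);np.savez(c+"1.npz",**r);b=dict(top=(140,280,340,500),side=(180,340,250,410))[c]
    cv2.imwrite(f"pics/g2{c}.png",cv2.resize(r["image"][b[0]:b[1],b[2]:b[3],::-1],None,fx=3.7,fy=3.7,interpolation=cv2.INTER_CUBIC))
```

```text
[ 0.72  0.22 -0.11  1.47  0.02  1.46 -1.43]
```

View pics/g2side.png

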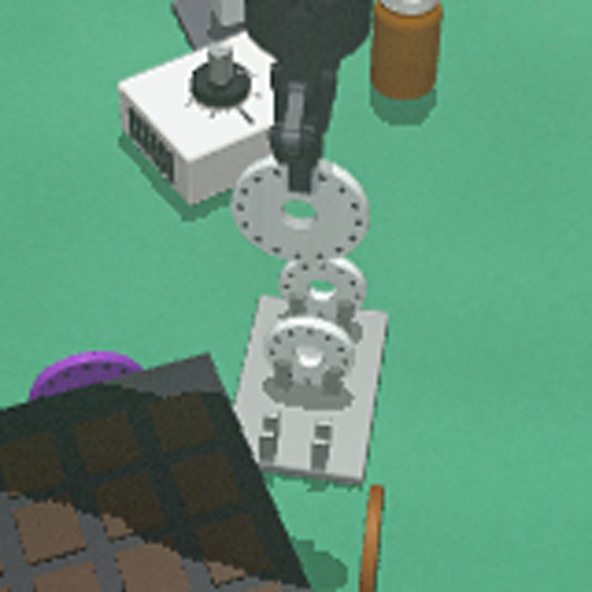

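View pics/g2top.png

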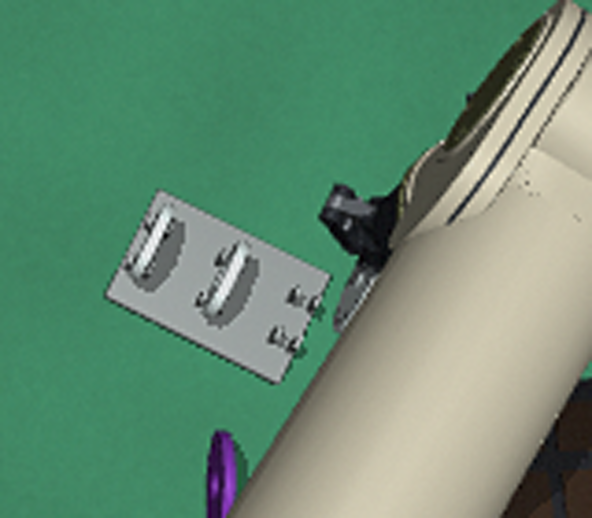

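```bash
cat >> h.py <<'E'
def fit_held(r,m,p,d0=23,box=None,show=None):
    w=cloud(r);c0=p+m[:,1]*d0;n=m[:,0]
    im=r["image"].astype(int);bright=(im.min(-1)>110)&(im.max(-1)-im.min(-1)<40)
    d=w-c0;a=d@n;rad=d-a[...,None]*n
    k=bright&(np.abs(a)<14)&(np.linalg.norm(rad,axis=-1)<54)
    q=w[k]
    def f(x,full=False):
        M=m@R.from_rotvec([0,x[3],x[4]]).as_matrix();nn=M[:,0]
        c=c0+m@x[:3];d=q-c;a=d@nn
        e=sd_annulus((np.linalg.norm(d-a[:,None]*nn,axis=1),a),46,12,10)
        return (c,nn,e) if full else np.r_[e,x[3]*20,x[4]*20]
    s=least_squares(f,np.zeros(5),loss="soft_l1",f_scale=1.5)
    c,nn,e=f(s.x,True)
    return len(q),s.x,c,nn,np.abs(e).mean()
E
python3 - <<'E'
from h import *
np.set_printoptions(precision=3,suppress=True)
s,m,p=tcp();r=load("side1.npz")
N,x,c,nn,e=fit_held(r,m,p);print(N,x,c,nn,e,"tool offs",m.T@(c-p))
draw(r["image"],r,disc_pts(c,nn),(215,260,305,360),12,"pics/held.png")
E
```

```text
719 [ 1.086  1.948 -0.553  0.003  0.01 ] [ 443.794 -379.343  270.101] [-0.456 -0.89  -0.011] 1.1796175736577412 tool offs [ 1.086 24.948 -0.553]
```

View pics/held.png

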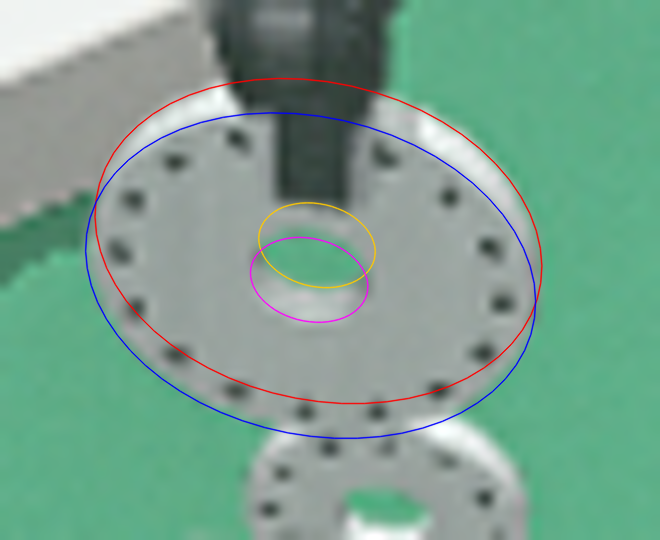

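>>> carry_out --linear '[[0,-0.003,0],[0,-0.003,0],[0,-0.003,0],[0,-0.003,0],[0,-0.003,0],[0,-0.003,0],[0,-0.003,0],[0,-0.003,0],[0,-0.003,0],[0,-0.003,0],[0,-0.003,0],[0,-0.003,0],[0,0,0]]' --twist '[[0,-0.1702,0],[0,-0.1702,0],[0,-0.1702,0],[0,-0.1702,0],[0,-0.1702,0],[0,-0.1702,0],[0,-0.1702,0],[0,-0.1702,0],[0,-0.1702,0],[0,-0.1702,0],[0,-0.1702,0],[0,-0.1702,0],[0,0,0]]'

```text
time: 8.78
tool_pos: [445.1, -378.9, 331.6]
tcp_rot: [-1.57, 0.001, 0.0]
contact_force: [-0.0, -0.6, -1.7]
finger_gap: 0.1
```

>>> carry_out --linear '[[0.007,0,0.021],[0.0143,0,0.0424],[0.0143,0,0.0424],[0.0143,0,0.0424],[0.0143,0,0.0424],[0.0143,0,0.0424],[0.0143,0,0.0424],[0.0143,0,0.0424],[0.0143,0,0.0424],[0.0143,0,0.0424],[0.0143,0,0.0424],[0.0143,0,0.0424],[0.0143,0,0.0424],[0.0143,0,0.0424],[0.0143,0,0.0424],[0.0143,0,0.0424],[0.007,0,0.021],[0,0,0]]' --twist '[[0,0,0],[0,0,0],[0,0,0],[0,0,0],[0,0,0],[0,0,0],[0,0,0],[0,0,0],[0,0,0],[0,0,0],[0,0,0],[0,0,0],[0,0,0],[0,0,0],[0,0,0],[0,0,0],[0,0,0],[0,0,0]]'

```text
time: 11.02
tool_pos: [671.6, 302.9, 330.9]
tcp_rot: [-1.57, -0.0, 0.004]
contact_force: [-0.0, 0.2, -1.4]
finger_gap: 0.099
```

>>> carry_out --linear '[[0,0,0],[0,0,0],[0,0,0],[0,0,0],[0,0,0]]' --twist '[[0,0,-0.1527],[0,0,-0.1527],[0,0,-0.1527],[0,0,-0.1527],[0,0,0]]'

```text
time: 11.65
tool_pos: [669.7, 298.7, 330.3]
tcp_rot: [-1.52, -0.479, -0.475]
contact_force: [0.0, 0.7, -1.3]
finger_gap: 0.102
```

```bash
cat >> h.py <<'E'
t35=np.deg2rad(35);AX=np.array([np.cos(t35),0,np.sin(t35)]);MH=np.array([AX,[np.sin(t35),0,-np.cos(t35)],[0,1,0]]).T
PO=np.array([597.3,299.6,160]);OFF=np.array([0,24,0])
def hang(z,off=OFF,dy=0,dn=0): goal(PO+z*AX-MH@off+[0,dy,0]+dn*MH[:,1],MH)
E
python3 - <<'E'
from h import *
from workcell import ctrl
hang(110)
for c in("side","top"):
    r=ctrl.read_camera(c);np.savez(c+"2.npz",**r);cv2.imwrite(f"pics/g3{c}.png",r["image"][:,:,::-1])
E
```

```text
t 11.65 pos [669.7 298.7 330.3] F [ 0.   0.7 -1.3] gap 0.102 j [-0.11  0.23 -0.62  1.55  0.62  0.99 -0.92]
shift tool m [-0.0469  0.0741  0.0012] twist [ 0.0016  0.0028 -0.0018]
```

View pics/g3side.png

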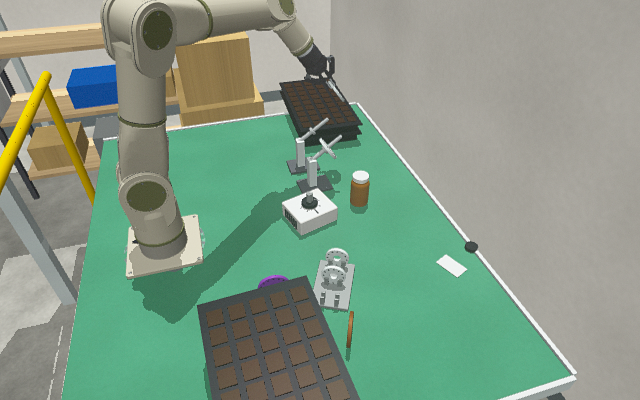

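View pics/g3top.png

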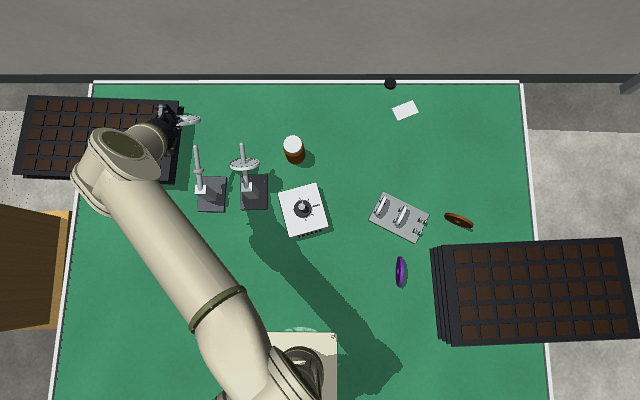

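>>> carry_out --linear '[[0,0.015,0],[0,0.02,0],[0,0.02,0.001],[0,0.015,0],[-0.01,0.004,0],[-0.01,0,0],[-0.01,0,0],[-0.01,0,0],[-0.007,0,0],[0,0,0],[0,0,0]]' --twist '[[0,0,0],[0,0,0],[0,0,0],[0,0,0],[0,0,0],[0,0,0],[0,0,0],[0,0,0],[0,0,0],[0,0,0],[0,0,0]]'

```text
time: 13.12
tool_pos: [677.4, 300.1, 245.1]
tcp_rot: [-1.517, -0.479, -0.478]
contact_force: [0.1, -0.1, -1.5]
finger_gap: 0.099
```

Run:
```python
from h import *
from workcell import ctrl
np.set_printoptions(precision=2,suppress=True)
hang(110)
s,m,p=tcp()
for c in("side","top"):
    r=ctrl.read_camera(c);np.savez(c+"3.npz",**r)
    N,x,cc,nn,e=fit_held(r,m,p,24);print(c,N,x,cc,nn,e)
    cv,a=pegpts(PO,0)
    pc=p+m@OFF
    draw(r["image"],r,disc_pts(pc,m[:,0])+cv,dict(top=(120,200,150,250),side=(90,170,270,370))[c],7,f"pics/g4{c}.png")
```

```text
t 13.125 pos [677.4 300.1 245.1] F [ 0.1 -0.1 -1.5] gap 0.099 j [-0.14  0.29 -0.59  1.66  0.72  0.85 -1.05]
shift tool m [-0. -0. -0.] twist [-0.  0.  0.]
side 83 [ 0.04  0.79 -3.3  -0.04  0.01] [691.7  296.85 224.83] [0.83 0.04 0.56] 1.8731596688566918
top 150 [ 0.78  0.71 -2.3  -0.01 -0.01] [692.25 297.85 225.33] [0.81 0.01 0.58] 0.7256798805237554
```

View pics/g4side.png

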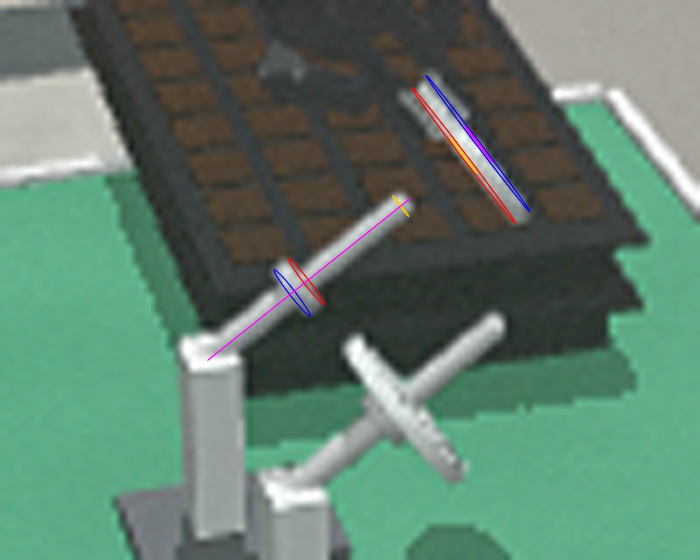

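View pics/g4top.png

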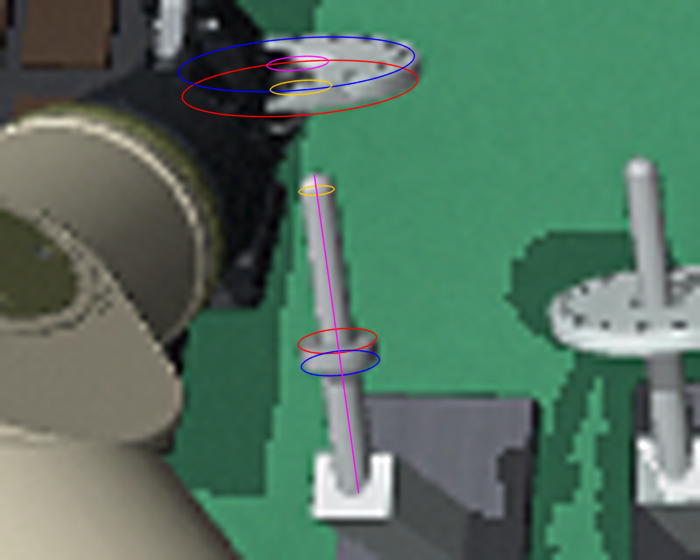

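>>> carry_out --linear '[[-0.005,0,0.001],[-0.007,0,0],[-0.007,0,0],[-0.007,0,0],[-0.007,0,0],[-0.007,0,0],[-0.007,0,0],[-0.007,0,0],[0,0,0]]' --twist '[[0,0,0],[0,0,0],[0,0,0],[0,0,0],[0,0,0],[0,0,0],[0,0,0],[0,0,0],[0,0,0]]'

```text
time: 14.35
tool_pos: [632.4, 301.3, 213.4]
tcp_rot: [-1.517, -0.479, -0.477]
contact_force: [-0.8, 0.5, -1.8]
finger_gap: 0.095
```

Run:
```python
from h import *
from workcell import ctrl
hang(60)
np.set_printoptions(precision=2,suppress=True)
s,m,p=tcp()
for c in("side","top"):
    r=ctrl.read_camera(c);np.savez(c+"4.npz",**r)
    N,x,cc,nn,e=fit_held(r,m,p,24);print(c,N,x,cc,nn,e)
    draw(r["image"],r,[],dict(top=(130,190,170,250),side=(100,170,270,350))[c],9,f"pics/g5{c}.png")
```

```text
t 14.35 pos [632.4 301.3 213.4] F [-0.8  0.5 -1.8] gap 0.095 j [-0.16  0.24 -0.59  1.79  0.75  0.8  -1.15]
shift tool m [ 0.0006 -0.0004 -0.0017] twist [-0.0004  0.0014 -0.0004]
side 103 [-0.58  1.16 -2.59  0.02  0.01] [646.33 298.68 192.44] [ 0.83 -0.02  0.56] 2.6193983504115605
top 160 [ 1.9  -0.11 -1.73  0.01  0.01] [647.64 299.54 194.9 ] [ 0.83 -0.01  0.56] 1.1605404652263596
```

View pics/g5side.png

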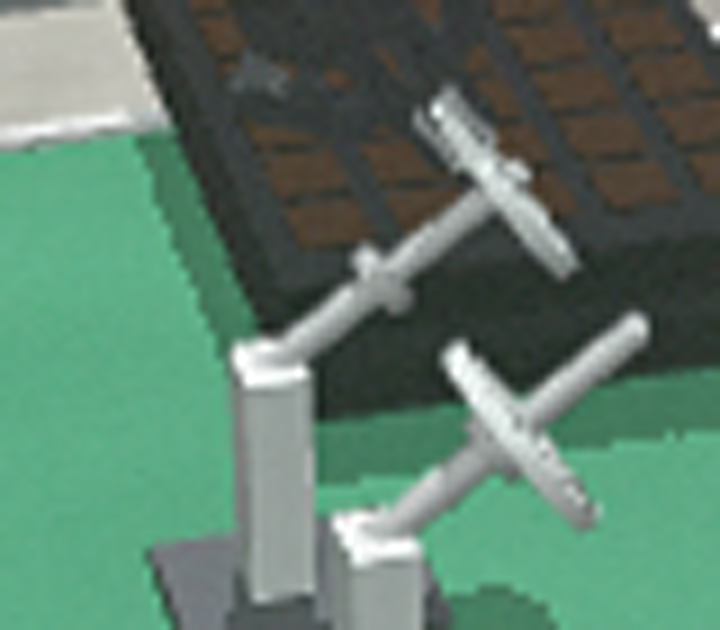

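View pics/g5top.png

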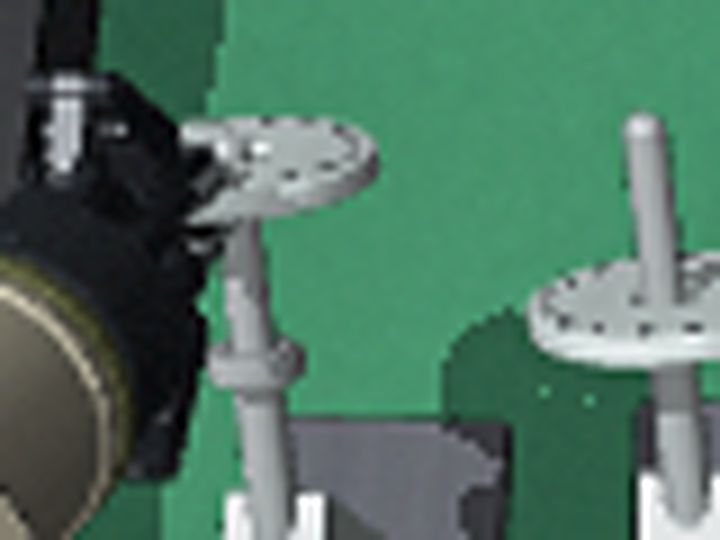

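>>> carry_out --linear '[[-0.006,0,0],[-0.006,0,0],[-0.006,0,0],[-0.006,0,0],[-0.006,0,0],[-0.006,0,0],[-0.006,0,0],[-0.006,0,0],[0,0,0]]' --twist '[[0,0,0],[0,0,0],[0,0,0],[0,0,0],[0,0,0],[0,0,0],[0,0,0],[0,0,0],[0,0,0]]'

```text
time: 15.58
tool_pos: [593.1, 301.2, 185.9]
tcp_rot: [-1.517, -0.479, -0.477]
contact_force: [-0.9, 0.8, -1.8]
finger_gap: 0.098
```

>>> carry_out --linear '[[-0.002,0,0],[-0.001,0,0],[0,0,0]]' --twist '[[0,0,0],[0,0,0],[0,0,0]]'

```text
time: 15.95
tool_pos: [591.1, 301.2, 184.5]
tcp_rot: [-1.517, -0.479, -0.478]
contact_force: [0.5, 0.0, 0.3]
finger_gap: 0.1
```

Run:
```python
from h import *
from workcell import ctrl
hang(5)
np.set_printoptions(precision=2,suppress=True)
s,m,p=tcp();print("axial",(p+m@OFF-PO)@AX)
for c in("side","top"):
    r=ctrl.read_camera(c);np.savez(c+"5.npz",**r)
    draw(r["image"],r,[],dict(top=(130,190,170,250),side=(100,170,270,350))[c],9,f"pics/g6{c}.png")
```

```text
t 15.95 pos [591.1 301.2 184.5] F [0.5 0.  0.3] gap 0.1 j [-0.19  0.2  -0.6   1.9   0.79  0.76 -1.26]
shift tool m [-0.004  -0.0004 -0.0016] twist [-0.0005  0.0008  0.    ]
axial 8.981161754458228
```

View pics/g6side.png

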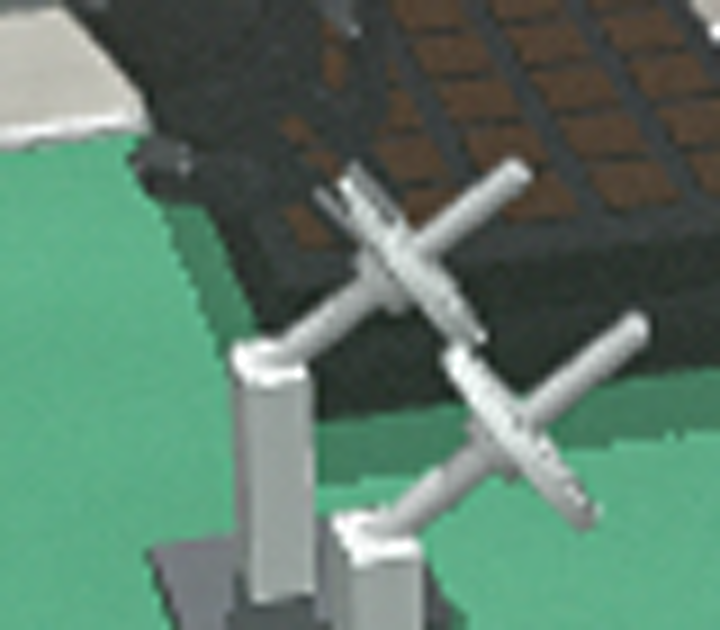

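View pics/g6top.png

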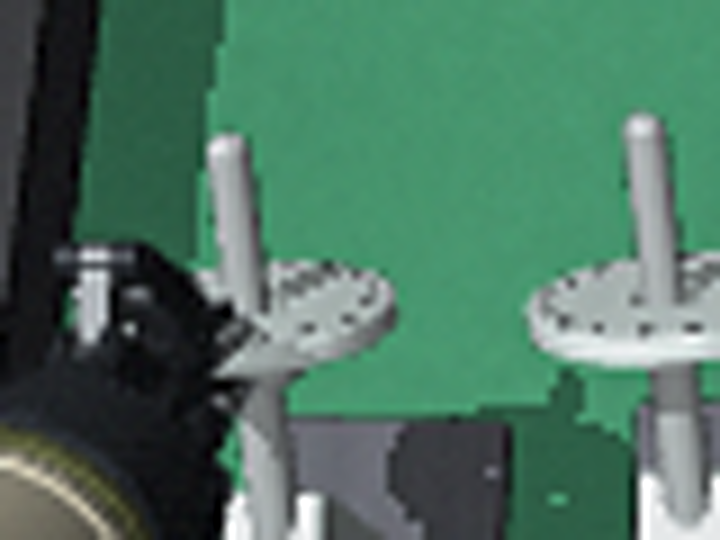

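Nearly home and free of contact; creep on until the shoulder pushes back.

>>> carry_out --linear '[[-0.001,0,0],[-0.001,0,0],[0,0,0]]' --twist '[[0,0,0],[0,0,0],[0,0,0]]'

```text
time: 16.42
tool_pos: [589.3, 301.2, 183.3]
tcp_rot: [-1.517, -0.479, -0.477]
contact_force: [0.5, 0.4, -1.5]
finger_gap: 0.099
```

>>> carry_out --linear '[[-0.001,0,0],[-0.001,0,0],[0,0,0]]' --twist '[[0,0,0],[0,0,0],[0,0,0]]'

```text
time: 16.8
tool_pos: [587.7, 301.1, 182.1]
tcp_rot: [-1.517, -0.479, -0.478]
contact_force: [-1.1, -0.2, -1.0]
finger_gap: 0.104
```

>>> carry_out --linear '[[-0.001,0,0],[0,0,0],[0,0,0]]' --twist '[[0,0,0],[0,0,0],[0,0,0]]'

```text
time: 17.18
tool_pos: [587.2, 301.1, 181.8]
tcp_rot: [-1.517, -0.479, -0.478]
contact_force: [1.3, 0.5, -1.3]
finger_gap: 0.096
```

>>> carry_out --linear '[[-0.001,0,0],[0,0,0],[0,0,0]]' --twist '[[0,0,0],[0,0,0],[0,0,0]]'

```text
time: 17.55
tool_pos: [587.0, 301.1, 181.8]
tcp_rot: [-1.516, -0.48, -0.479]
contact_force: [5.2, 0.7, 0.5]
finger_gap: 0.1
```

>>> carry_out --linear '[[-0.001,0,0],[0,0,0],[0,0,0]]' --twist '[[0,0,0],[0,0,0],[0,0,0]]'

```text
time: 17.92
tool_pos: [586.8, 301.1, 181.9]
tcp_rot: [-1.516, -0.481, -0.48]
contact_force: [7.8, 1.7, -0.5]
finger_gap: 0.098
```

>>> carry_out --linear '[[0,0,0],[0,0,0],[0,0,0],[0,0,0],[0,0,0],[0,0,0]]' --twist '[[0,0,0],[0,0,0],[0,0,0],[0,0,0],[0,0,0],[0,0,0]]' --jaw 0.03

```text
time: 18.68
tool_pos: [585.4, 301.2, 180.5]
tcp_rot: [-1.517, -0.479, -0.478]
contact_force: [-0.3, 0.3, -0.0]
finger_gap: 0.351
```

>>> carry_out --linear '[[0,-0.005,0],[0,-0.01,0],[0,-0.02,0],[0,-0.03,0],[0,-0.03,0],[0,-0.03,0],[0,-0.03,0],[0,0,0]]' --twist '[[0,0,0],[0,0,0],[0,0,0],[0,0,0],[0,0,0],[0,0,0],[0,0,0],[0,0,0]]'

```text
time: 19.68
tool_pos: [495.9, 302.4, 310.5]
tcp_rot: [-1.514, -0.483, -0.48]
contact_force: [0.3, 0.1, -1.1]
finger_gap: 0.355
```

Run:
```python
from h import *
from workcell import ctrl
s,m,p=tcp();print(p,s["joint_pos"])
for c in("side","top"):
    r=ctrl.read_camera(c);np.savez(c+"6.npz",**r)
    draw(r["image"],r,[],dict(top=(130,190,170,250),side=(100,170,270,350))[c],9,f"pics/g7{c}.png")
r=load("top6.npz");draw(r["image"],r,[],(185,230,275,335),11,"pics/dial.png")
r=load("side6.npz");draw(r["image"],r,[],(180,225,285,345),11,"pics/dials.png")
```

```text
[495.86692922 302.41170761 310.54701329] [-0.17528721 -0.11194392 -0.66205082  1.89676167  0.46829484  0.95507788
 -1.04708392]
```

View pics/g7side.png

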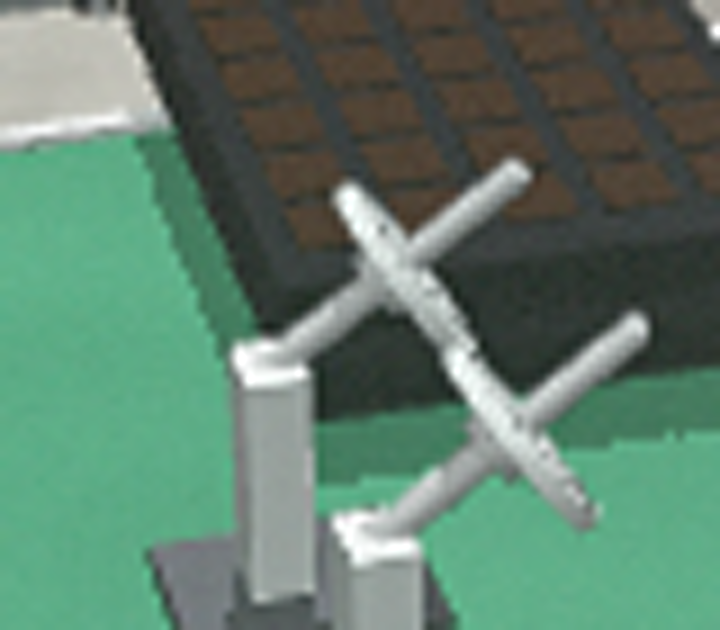

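View pics/g7top.png

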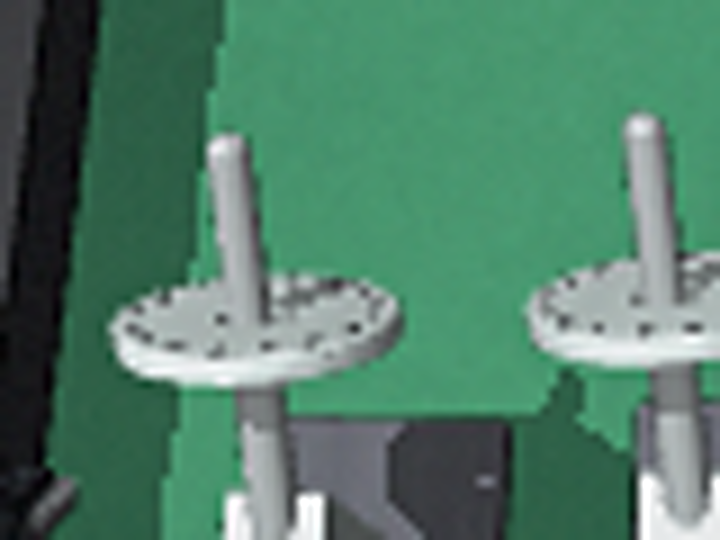

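View pics/dial.png

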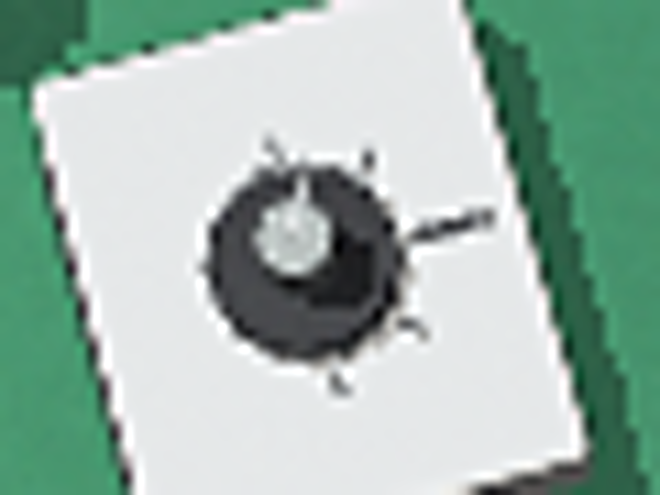

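View pics/dials.png

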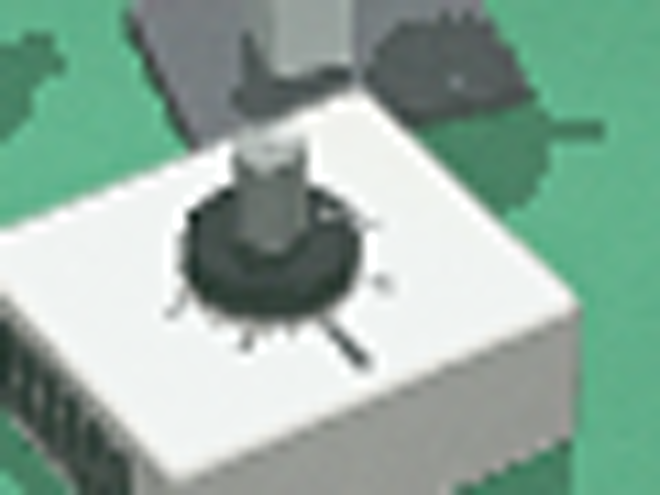

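Run:
```python
from h import *
np.set_printoptions(precision=2,suppress=True)
T=load("top0.npz")
im=T["image"].astype(int);m=(im.min(-1)>195).astype(np.uint8);m[:,:270]=0;m[:,340:]=0;m[:170]=0;m[250:]=0
n,l,s,_=cv2.connectedComponentsWithStats(m);k=1+np.argmax(s[1:,4]);P=np.array([atz(T,p,60)[:2] for p in np.argwhere(l==k)],np.float32)
print("top",cv2.minAreaRect(P))
# knob grid intensity
S=load("side6.npz");T6=load("top6.npz")
g=T6["image"].astype(int).mean(-1)
kp=proj(T6,[493,-5,110])[0];print(kp);r0,c0=np.round(kp).astype(int)
print(c0-7,r0-7);print(g[r0-7:r0+8,c0-7:c0+8].astype(int))
gs=S["image"].astype(int).mean(-1);kp=proj(S,[493,-5,110])[0];r0,c0=np.round(kp).astype(int)
print(kp,c0-7,r0-6);print(gs[r0-6:r0+7,c0-7:c0+8].astype(int))
for n,r,b in(("t",T6,(193,217,288,312)),("s",S,(184,208,298,322))):
    o=cv2.resize(r["image"][b[0]:b[1],b[2]:b[3],::-1],None,fx=20,fy=20,interpolation=cv2.INTER_CUBIC)
    cv2.imwrite(f"pics/k{n}.png",o)
a=cv2.imread("pics/kt.png");b=cv2.imread("pics/ks.png");cv2.imwrite("pics/kk.png",cv2.resize(np.hstack([a,b]),(800,400)))
```

```text
top ((492.30242919921875, -7.174896240234375), (146.6487274169922, 127.08950805664062), 15.945945739746094)
[206.01 300.58]
294 199
[[231 232 232 234 238 241 150 243 196 240 239 239 238 239  76]
 [231 232 234 239 149 120 156 103 115 104  98  79 186 202 153]
 [231 235 239 180  95  58  62  59 172  58  63  61  52 138 202]
 [234 239 140  60  62  67  67  68 216  59  63  69  67  61  48]
 [239 186  70  65  68  76 132 182 192  97  65  67  70  69  61]
 [244  65  67  68  78 212 192 222 202 191 123  65  69  68  66]
 [ 90  66  70  70  88 196 190 230 201 187 209  52  69  72  69]
 [ 35  71  74  68 169 197 191 175 202 187 196  41  27  71  71]
 [ 68  70  73  68 133 201 192 190 188 192 208  14  29  28  27]
 [ 67  71  74  69  82 211 196 193 193 194 124  39  30  32  31]
 [ 55  73  74  72  70  67 161 211 192 112  43  39  30  32  33]
 [ 41  71  74  74  72  59  40  24  41  47  47  36  32  32  32]
 [ 94  68  72  76  75  75  66  43  45  40  37  31  35  32  32]
 [162  71  72  77  74  74  76  74  77  33  34  34  33  33  76]
 [244  76  67  72  75  74  75  75  73  75  75  78  75  76  80]]
[191.96 308.93] 302 186
[[123 125 124 126 124  90  88 110 157 165 140 121  84  75  85]
 [125 123 124 125 124  91  89  88  80  89  86  85  82  84  95]
 [126 124 125 126  86  90  91  89  88  84  87  85 104 141 169]
 [125 122 123 121  89  87  90  87  84  96 125 150 191 251 247]
 [129 126 122 124 122  96  95 101 118 167 225 250 243 242 241]
 [119 124 122 120 128 149 143 169 210 234 243 243 240 240 239]
 [ 92 124 130 159 162 183 183 200 217 213 204 245 241 239 240]
 [107 160 198 253 185 180 180 163 179 173 161 247 241 240 240]
 [222 251 249 249 125 165 182 182 178 153 119 250 243 241 241]
 [245 245 246 250 129  95 143 145  97  96 127 251 245 243 240]
 [243 246 244 249 129  98 103 107 103 101 118 216 245 244 244]
 [247 244 162  58  77 102 109 108 105 101 108  65 120 214 244]
 [243 112  64  68  81 103 106 111 108 103 109  69  80  78 171]]
```

View pics/kk.png

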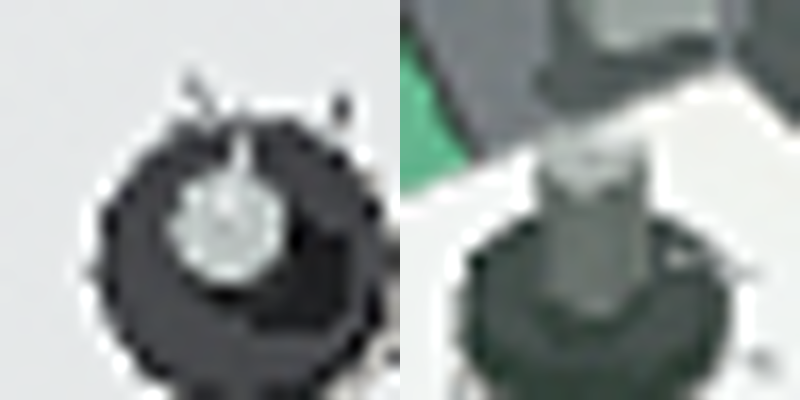

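```bash
cat > knob.py <<'E'
from h import *
def fitknob(r,c0,zc=110,verbose=False,Rm=11):
    g=r["image"].astype(float).mean(-1)
    kp=proj(r,[c0[0],c0[1],zc])[0];r0,cc=np.round(kp).astype(int)
    n=6;ss=6
    sub=(np.arange(ss)+.5)/ss-.5
    rr=(r0+np.arange(-n,n+1))[:,None]+sub[None];rr=rr.ravel();cl=((cc+np.arange(-n,n+1))[:,None]+sub[None]).ravel()
    V,U=np.meshgrid(rr,cl,indexing="ij")
    d=np.stack([(U-r["K"][0,2])/r["K"][0,0],(V-r["K"][1,2])/r["K"][1,1],np.ones_like(U)],-1)@R.from_rotvec(r["rotation"]).as_matrix().T
    W=r["xyz"]+d*((zc-r["xyz"][2])/d[...,2])[...,None]
    pix=g[r0-n:r0+n+1,cc-n:cc+n+1]
    def down(a): return a.reshape(2*n+1,ss,2*n+1,ss).mean((1,3))
    best=None
    res=[]
    sm=lambda x:1/(1+np.exp(-x/0.25))
    def model(p):
        X=W[...,0]-p[0];Y=W[...,1]-p[1];th=p[2]
        ux=np.cos(th);uy=np.sin(th);al=X*ux+Y*uy;pe=-X*uy+Y*ux
        line=sm(al)*sm(Rm-al)*sm(p[3]/2-pe)*sm(p[3]/2+pe)
        return down(line),np.hypot(down(X),down(Y))
    def f(p,c):
        L,rad=model(np.r_[c,p[0],p[1]])
        w=rad<9
        return ((p[2]+p[3]*L-pix)*w).ravel()[w.ravel()]
    # centre by disc threshold
    return pix,f,model,W
def centre(r,c0,zc=110):
    pix,f,model,W=fitknob(r,c0,zc)
    ss=6;n=6
    def h(p):
        d=1/(1+np.exp((np.hypot(W[...,0]-p[0],W[...,1]-p[1])-11)/.25))
        m=d.reshape(13,ss,13,ss).mean((1,3))
        lo=60
        e=(lo+(p[2]-lo)*m-pix)
        return np.clip(e,-60,60).ravel()
    s=least_squares(h,[c0[0],c0[1],192],loss="soft_l1",f_scale=20,diff_step=1e-3);return s.x
def run(r,c0,c=None):
    c=centre(r,c0)[:2] if c is None else c
    pix,f,_,_=fitknob(r,c)
    out=[]
    for t0 in np.arange(-180,180,15):
        s=least_squares(f,[np.deg2rad(t0),2.0,192,45],args=(c,),bounds=([-9,1,150,20],[9,4,230,64]))
        out.append((s.cost,np.rad2deg(s.x[0])%360,*s.x[1:]))
    out.sort();return c,out[:1]+[o for o in out if abs((o[1]-out[0][1]+180)%360-180)>8][:2]
E
python3 - <<'E'
from knob import *
np.set_printoptions(precision=2,suppress=True)
for f in("top0","top6","top5","top4"):
    r=load(f+".npz");c,o=run(r,[493,-6]);print(f,c,np.array(o))
    for dx,dy in((1,0),(-1,0),(0,1),(0,-1)):
        print("   ",np.array(run(r,None,c+[dx,dy])[1][0]))
E
```

```text
top0 [493.05  -6.63] [[1040.09  358.57    3.96  188.62   26.81]
 [1731.69   40.2     1.    191.14   20.  ]
 [1731.69   40.2     1.    191.14   20.  ]]
    [3028.2   351.93    1.34  185.68   64.  ]
    [1804.29  358.95    4.    187.64   21.79]
    [2918.16  348.02    4.    184.67   31.03]
    [896.52   5.77   1.74 188.46  59.82]
top6 [493.05  -6.77] [[ 827.13    0.69    3.87  193.14   27.8 ]
 [1587.35  133.62    1.    195.76   20.  ]
 [1587.35  133.62    1.    195.76   20.  ]]
    [1039.44   18.83    1.28  194.08   64.  ]
    [1845.18    0.76    4.    193.63   20.6 ]
    [1338.43  351.3     3.25  193.19   29.01]
    [824.67   8.76   1.5  193.97  64.  ]
top5 [493.07  -6.63] [[1054.69  359.02    3.85  192.07   26.91]
 [1721.9    42.87    1.    194.47   20.  ]
 [1793.1   134.75    1.    194.45   20.  ]]
    [3100.3   351.95    1.33  189.07   64.  ]
    [1762.36  359.15    4.    190.96   21.79]
    [2958.86  348.4     4.    187.98   30.9 ]
    [894.43   6.24   1.73 191.87  58.94]
top4 [493.04  -6.65] [[ 870.09  359.72    3.79  188.55   28.62]
 [1659.95  134.01    1.    191.2    20.  ]
 [1659.95  134.01    1.    191.2    20.  ]]
    [3093.49  352.42    1.3   186.42   64.  ]
    [1802.8   359.78    4.    188.31   21.98]
    [2964.86  349.32    3.65  185.43   32.59]
    [885.37   7.58   1.53 189.39  64.  ]
```

>>> carry_out --linear '[[0,0,0],[0,0,0],[0,0,0],[0,0,0],[0,0,-0.015],[0,0,-0.034],[0,0,-0.034],[0,0,-0.034],[0,0,-0.034],[0,0,-0.034],[0,0,-0.034],[0,0,-0.034],[0,0,-0.034],[0,0.02,-0.022],[0,0.03,0],[0,0.03,0],[0,0.03,0],[0,0,0]]' --twist '[[0,0,0.1527],[0,0,0.1527],[0,0,0.1527],[0,0,0.1527],[0,0,0],[0,0,0],[0,0,0],[0,0,0],[0,0,0],[0,0,0],[0,0,0],[0,0,0],[0,0,0],[0,-0.175,0],[0,-0.175,0],[0,-0.175,0],[0,-0.175,0],[0,0,0]]' --jaw 0.045

```text
time: 22.02
tool_pos: [494.7, -8.5, 195.5]
tcp_rot: [-1.501, -0.545, 0.55]
contact_force: [0.2, 0.0, 0.7]
finger_gap: 0.527
```

Run:
```python
from h import *
y=np.deg2rad(40);M=np.array([[np.cos(y),np.sin(y),0],[0,0,-1],[-np.sin(y),np.cos(y),0]]).T
goal([492.8,-6.8,91],M)
```

```text
t 22.025 pos [494.7  -8.5 195.5] F [0.2 0.  0.7] gap 0.527 j [ 0.27  0.09 -0.36  1.83  0.04  1.23  0.6 ]
shift tool m [-1.000e-04  1.045e-01  2.400e-03] twist [-0.0008  0.0016 -0.0028]
```

>>> carry_out --linear '[[0,0.02,0.0025],[0,0.02,0],[0,0.02,0],[0,0,0],[0,0,0]]' --twist '[[0,0,-0.003],[0,0,0],[0,0,0],[0,0,0],[0,0,0]]'

```text
time: 22.65
tool_pos: [495.9, -6.1, 139.0]
tcp_rot: [-1.501, -0.551, 0.543]
contact_force: [0.9, 0.5, 0.1]
finger_gap: 0.526
```

Run:
```python
from h import *
from workcell import ctrl
y=np.deg2rad(40);M=np.array([[np.cos(y),np.sin(y),0],[0,0,-1],[-np.sin(y),np.cos(y),0]]).T
goal([492.8,-6.8,91],M)
for c in("side","top"):
    r=ctrl.read_camera(c);np.savez(c+"7.npz",**r)
    draw(r["image"],r,[],dict(top=(175,235,270,340),side=(165,225,275,345))[c],8,f"pics/g8{c}.png")
```

```text
t 22.65 pos [495.9  -6.1 139. ] F [0.9 0.5 0.1] gap 0.526 j [ 0.26  0.14 -0.36  1.9   0.06  1.1   0.57]
shift tool m [-0.003   0.048   0.0015] twist [0.0018 0.0009 0.0044]
```

View pics/g8side.png

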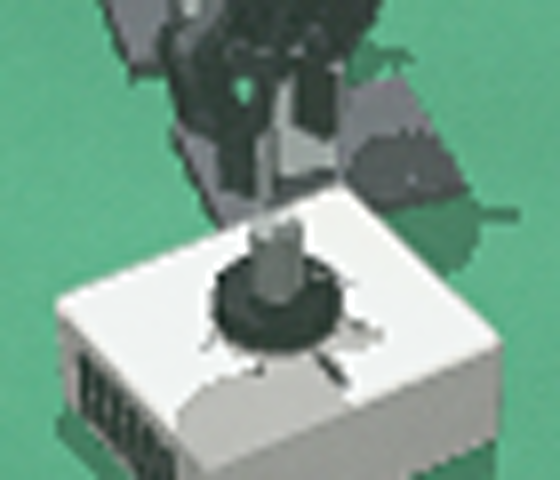

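View pics/g8top.png

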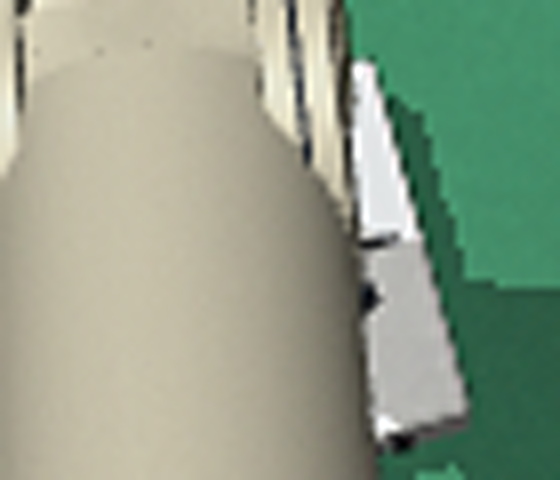

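>>> carry_out --linear '[[-0.003,0.01,0.0015],[0,0.012,0],[0,0.012,0],[0,0.01,0],[0,0.004,0],[0,0,0],[0,0,0]]' --twist '[[0,0,0.004],[0,0,0],[0,0,0],[0,0,0],[0,0,0],[0,0,0],[0,0,0]]'

```text
time: 23.62
tool_pos: [492.3, -6.8, 89.8]
tcp_rot: [-1.501, -0.548, 0.549]
contact_force: [0.4, -0.6, 0.2]
finger_gap: 0.528
```

Run:
```python
from h import *
from workcell import ctrl
y=np.deg2rad(40);M=np.array([[np.cos(y),np.sin(y),0],[0,0,-1],[-np.sin(y),np.cos(y),0]]).T
goal([492.8,-6.8,91],M)
for c in("side",):
    r=ctrl.read_camera(c);np.savez(c+"8.npz",**r)
    draw(r["image"],r,[],dict(top=(175,235,270,340),side=(165,225,275,345))[c],8,f"pics/g9{c}.png")
```

```text
t 23.625 pos [492.3  -6.8  89.8] F [ 0.4 -0.6  0.2] gap 0.528 j [ 0.25  0.2  -0.36  1.95  0.08  1.    0.55]
shift tool m [ 0.0004 -0.0012 -0.0004] twist [ 0.0005  0.0027 -0.0005]
```

View pics/g9side.png

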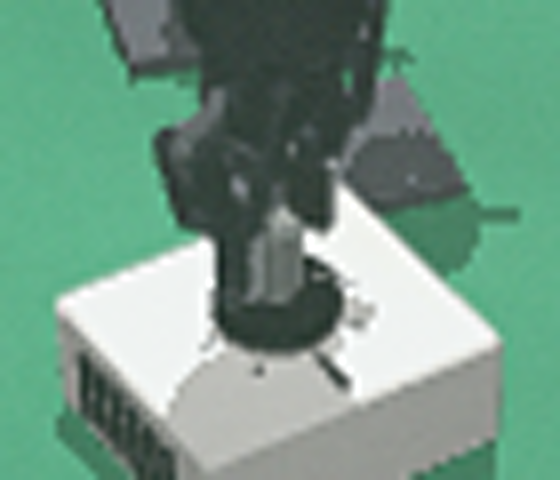

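>>> carry_out --linear '[[0,-0.003,0],[0,0,0],[0,0,0],[0,0,0],[0,0,0],[0,0,0],[0,0,0]]' --twist '[[0,0,0],[0,0,0],[0,0,0],[0,0,0],[0,0,0],[0,0,0],[0,0,0]]' --jaw 0.0 --force 40

```text
time: 24.55
tool_pos: [492.5, -6.6, 93.3]
tcp_rot: [-1.501, -0.549, 0.548]
contact_force: [-1.9, 0.2, 7.2]
finger_gap: 0.237
```

Run:
```python
from h import *
from workcell import ctrl
y=np.deg2rad(40);M=np.array([[np.cos(y),np.sin(y),0],[0,0,-1],[-np.sin(y),np.cos(y),0]]).T
goal([492.8,-6.8,91],M);print(ctrl.get_state()["ft_torque"])
r=ctrl.read_camera("side");np.savez("side9.npz",**r);draw(r["image"],r,[],(165,225,275,345),8,"pics/g10.png")
```

```text
t 24.55 pos [492.5  -6.6  93.3] F [-1.9  0.2  7.2] gap 0.237 j [ 0.25  0.2  -0.36  1.95  0.08  1.01  0.55]
shift tool m [ 0.0001  0.0023 -0.0004] twist [ 0.0009  0.0028 -0.    ]
[0.10830728 0.43846198 0.00184312]
```

View pics/g10.png

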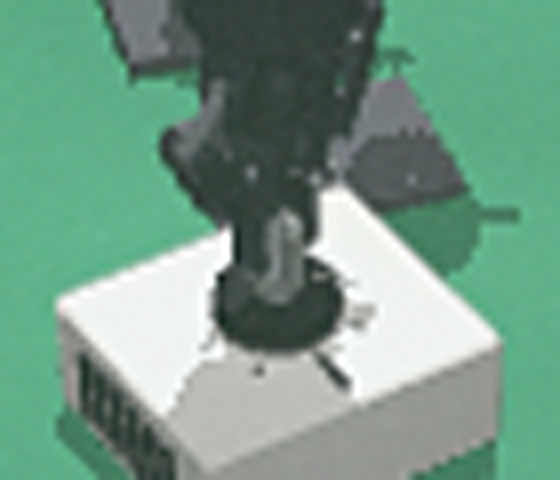

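>>> carry_out --linear '[[0,0,0],[0,0,0],[0,0,0],[0,0,0],[0,0,0],[0,0,0],[0,0,0],[0,0,0],[0,0,0]]' --twist '[[0,0.1,0],[0,0.16,0],[0,0.16,0],[0,0.16,0],[0,0.16,0],[0,0.16,0],[0,0.16,0],[0,0.16,0],[0,0,0]]'

```text
time: 25.72
tool_pos: [491.8, -6.6, 93.3]
tcp_rot: [-1.533, 0.409, -0.408]
contact_force: [-5.6, 0.1, 9.7]
finger_gap: 0.239
```

Run:
```python
from h import *
s,m,p=tcp();print(p,np.rad2deg(np.arctan2(m[1,0],m[0,0])),s["contact_force"],s["finger_gap"],s["joint_pos"])
```

```text
[491.78898146  -6.62920073  93.31904905] -29.875726168592205 [-5.56157018  0.10405911  9.74122179] 0.23876055671718452 [ 0.14153975  0.18510688 -0.24026686  1.95482292  0.05268461  1.00854397
 -0.64435534]
```

>>> carry_out --linear '[[0,0,0],[0,0,0],[0,0,0],[0,0,0],[0,-0.01,0],[0,-0.025,0],[0,-0.03,0],[0,-0.03,0],[0.015,0,-0.026],[0.02,0,-0.035],[0.02,0,-0.035],[0.02,0,-0.035],[0.02,0,-0.035],[0.015,0,-0.026],[0,0,0]]' --twist '[[0,0,0],[0,0,0],[0,0,0],[0,0,0],[0,0,0],[0,0,0],[0,0,0],[0,0,0],[0,0,0],[0,0,0],[0,0,0],[0,0,0],[0,0,0],[0,0,0],[0,0,0]]' --jaw 0.045

```text
time: 27.6
tool_pos: [491.8, -230.5, 188.2]
tcp_rot: [-1.533, 0.41, -0.41]
contact_force: [0.2, 1.0, -0.1]
finger_gap: 0.528
```

Run:
```python
from knob import *
from workcell import ctrl
np.set_printoptions(precision=2,suppress=True)
for c in("side","top"):
    r=ctrl.read_camera(c);np.savez(c+"10.npz",**r)
    draw(r["image"],r,[],dict(top=(185,230,275,335),side=(180,225,285,345))[c],11,f"pics/g11{c}.png")
c,o=run(r,[493,-6]);print(c,np.array(o))
for dx,dy in((0,0),(1,0),(-1,0),(0,1),(0,-1),(-.5,.5),(.5,.5),(.5,-.5),(-.5,-.5)): print(dx,dy,np.array(run(r,None,c+[dx,dy])[1][0]))
g=r["image"].astype(int).mean(-1)
print(g[199:214,294:309].astype(int))
```

```text
[492.95  -6.98] [[1141.09  289.45    2.56  186.65   38.94]
 [1915.99  262.41    1.    189.35   36.66]
 [2038.94  109.96    1.    190.15   20.  ]]
0 0 [1141.09  289.45    2.56  186.65   38.94]
1 0 [2109.51  279.42    1.83  184.44   64.  ]
-1 0 [1863.87  294.04    4.    187.17   20.  ]
0 1 [1497.52  286.69    2.13  186.44   33.37]
0 -1 [1206.94  292.19    3.08  186.98   32.92]
-0.5 0.5 [1071.27  288.08    3.78  187.24   20.  ]
0.5 0.5 [1425.61  279.8     2.38  185.69   33.86]
0.5 -0.5 [1555.29  286.34    2.43  185.61   43.88]
-0.5 -0.5 [1461.47  294.27    3.42  188.19   27.41]
[[226 225 227 229 232 236 143 237 188 235 234 233 233 234  74]
 [225 226 230 235 144 115 150 102 110 100  95  76 178 194 148]
 [227 230 234 174  92  57  58  58 164  55  60  59  48 133 195]
 [229 235 134  55  61  64  64  66 207  59  63  65  62  59  47]
 [234 179  67  63  63  73 127 159 156  92  64  63  64  65  58]
 [239  62  64  66  67 210 187 182 180 183 127  67  64  65  63]
 [ 87  61  66  66 129 190 182 181 177 213 231 157  65  67  66]
 [ 31  68  70  64 161 188 184 211 184 210 200  34  23  69  67]
 [ 66  69  71  66 127 193 185 181 181 183 199  64  25  29  28]
 [ 64  67  71  69  34 206 189 185 187 188 113  39  28  31  32]
 [ 53  71  71  70  66  76 155 200 205  96  40  38  31  31  28]
 [ 39  67  71  71  71  48  37  36  38  45  45  30  30  31  25]
 [ 89  66  71  71  72  71  64  39  43  36  31  32  30  31  32]
 [155  70  69  70  71  69  73  72  73  30  29  31  32  33  73]
 [238  73  65  70  71  71  69  72  73  70  73  74  71  72  77]]
```

View pics/g11side.png

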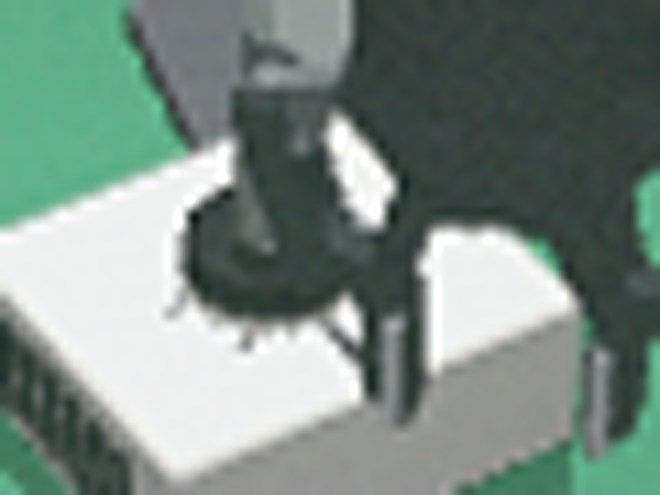

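View pics/g11top.png

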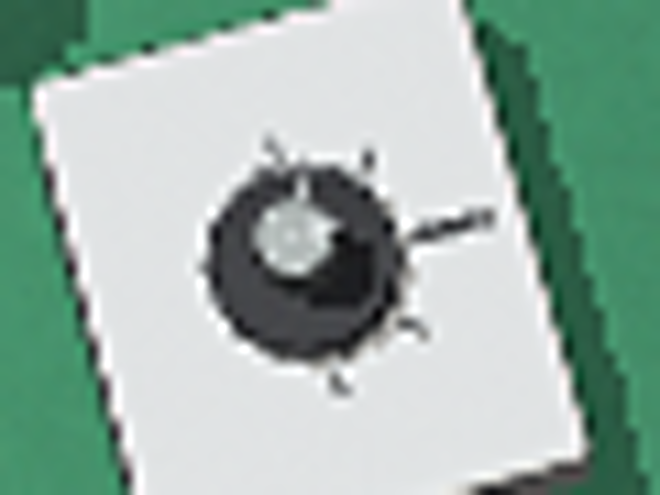

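```bash
cat > kd.py <<'E'
from knob import *
def joint(A,B,c0,dmin=None):
    # A before, B after
    pA,f,model,W=fitknob(A,c0);pB=fitknob(B,c0)[0]
    X0,Y0=W[...,0].reshape(13,6,13,6).mean((1,3)),W[...,1].reshape(13,6,13,6).mean((1,3))
    w0=np.hypot(X0-c0[0],Y0-c0[1])<13
    ref=np.hypot(X0-c0[0],Y0-c0[1])<9
    sc=np.median(pA[ref])/np.median(pB[ref]);D=(pB*sc-pA)
    rad=np.hypot(X0-c0[0],Y0-c0[1])
    def g(p):
        wd=np.abs(p[4])
        LA=model(np.r_[p[0],p[1],p[2],wd])[0];LB=model(np.r_[p[0],p[1],p[3],wd])[0]
        return ((p[5]*(LB-LA)-D)[w0])
    best=None
    for ta in range(-25,26,10):
        for tb in range(-95,-55,10):
            s=least_squares(lambda p:np.r_[g(p),3*(p[0]-c0[0]),3*(p[1]-c0[1])],[c0[0],c0[1],np.deg2rad(ta),np.deg2rad(tb),2,50],loss="soft_l1",f_scale=8,bounds=([-999]*4+[1,20],[999]*4+[4,65]))
            if best is None or s.cost<best.cost:best=s
    p=best.x.copy();p[2:4]=np.rad2deg(p[2:4]);return best.cost,p,D
E
python3 - <<'E'
from kd import *
np.set_printoptions(precision=2,suppress=True,linewidth=150)
B=load("top10.npz")
for f in("top0","top4","top5","top6"):
    A=load(f+".npz");c,p,D=joint(A,B,[493,-6.7]);print(f,c,p,"delta",p[3]-p[2])
# dryer yaw via edges of box top with line fit & long mark
T=load("top6.npz");im=T["image"].astype(np.uint8)
m=(im.min(-1)>190).astype(np.uint8);m[:,:270]=0;m[:,340:]=0;m[:170]=0;m[250:]=0
n,l,s,_=cv2.connectedComponentsWithStats(m);k=1+np.argmax(s[1:,4])
cn=max(cv2.findContours((l==k).astype(np.uint8),cv2.RETR_EXTERNAL,cv2.CHAIN_APPROX_NONE)[0],key=len)[:,0]
P=np.array([atz(T,(v,u),60)[:2] for u,v in cn])
y=np.deg2rad(15.95);q=(P-[492.3,-7.2])@np.array([[np.cos(y),-np.sin(y)],[np.sin(y),np.cos(y)]])
for nm,i,sgn,L in(("+x",0,1,75),("-x",0,-1,75),("+y",1,1,65),("-y",1,-1,65)):
    k=(sgn*q[:,i]>L-8)&(np.abs(q[:,1-i])<(55 if i==1 else 48));a=np.polyfit(q[k,1-i],q[k,i],1);print(nm,k.sum(),"slope deg",np.rad2deg(np.arctan(a[0])),"offset",a[1])
# long mark: dark pixels
g=im.astype(float).mean(-1);best=[]
for v in range(200,212):
    for u in range(305,325):
        w=atz(T,(v,u),60)[:2];qq=(w-[492.3,-7.2])@np.array([[np.cos(y),-np.sin(y)],[np.sin(y),np.cos(y)]])
        if -58<qq[1]<-31 and abs(qq[0])<9: best.append((qq[0],qq[1],240-g[v,u]))
b=np.array(best);b[:,2]=np.clip(b[:,2]-15,0,None);a=np.polyfit(b[:,1],b[:,0],1,w=np.sqrt(b[:,2]));print("mark slope",np.rad2deg(np.arctan(a[0])),"x at y=-45",np.polyval(a,-45),"x at 0",a[1])
E
```

```text
top0 2881.4157074842333 [492.46  -9.24  14.74 -61.19   4.    39.09] delta -75.92465129607051
top4 2827.5947683960985 [492.21  -9.27  16.71 -59.47   4.    37.96] delta -76.18596695735573
top5 2827.4631584165954 [492.42  -9.38  17.18 -60.     4.    38.15] delta -77.1774785137431
top6 2845.9627022267255 [492.43  -9.4   18.16 -60.2    4.    38.35] delta -78.36273395629924
+x 29 slope deg -0.022052138566465426 offset 72.00170441611627
-x 30 slope deg -0.2651378912987505 offset -71.99932104008013
+y 33 slope deg 0.29957333740004305 offset 62.063537524695825
-y 33 slope deg 0.24946001329704628 offset -61.998500162278006
mark slope 1.336531371642619 x at y=-45 0.7335627401162206 x at 0 1.7834624634988794
```

Run:
```python
from kd import *
np.set_printoptions(precision=2,suppress=True,linewidth=150)
B=load("top10.npz");A=load("top6.npz")
gB=B["image"].astype(float).mean(-1);gA=A["image"].astype(float).mean(-1)
print((gB[199:214,294:309]*1.035-gA[199:214,294:309]).astype(int))
A0=load("top0.npz")["image"].astype(float).mean(-1)
print((A0[199:214,294:309]*1.024-gA[199:214,294:309]).astype(int))
print(proj(A,[[492.7,-6.9,110],[503.7,-6.9,110],[492.7,-17.9,110]]))
```

```text
[[  3   1   2   3   2   3  -1   2   0   3   3   2   2   2   0]
 [  1   1   4   4   0   0   0   2  -1   0   0   0  -1  -1   0]
 [  3   3   3   0   0   0  -1   1  -1   0   0   0  -1   0   0]
 [  3   3   0  -3   0   0   0   0  -1   2   2  -2  -2   0   0]
 [  3   0   0   0  -2   0   0 -17 -29  -1   0  -1  -3  -1   0]
 [  3   0   0   0  -8   5   0 -33 -15  -1   8   4  -3   0   0]
 [  0  -2  -1  -1  45   0  -1 -42 -18  33  30 110  -1  -2   0]
 [ -2   0  -1  -1  -2  -1   0  43 -11  30  11  -6  -2   0  -1]
 [  0   1   0   0   0   0   0  -2   0  -1  -1  52  -3   2   1]
 [ -1  -1   0   2 -46   2   0  -1   0   0  -7   2   0   0   2]
 [  0   1   0   0  -1  11   0  -3  20 -12  -1   0   2   0  -3]
 [  0  -1   0   0   1  -9  -1  12  -1   0   0  -5   0   0  -6]
 [ -1   0   1  -2  -1  -1   0  -2   0  -2  -4   2  -3   0   1]
 [ -2   1   0  -3   0  -2   0   0  -1  -1  -3  -2   0   1   0]
 [  3   0   0   0  -1   0  -3   0   1  -2   0  -1  -1  -1   0]]
[[ 1  2  0  2  1  2  0  1  0  2  3  1  1  1  0]
 [ 1  1  2  1  0 -1 -2  1  0  0 -1 -1  0  0  0]
 [ 2  2  1 -1  0  0 -1  0 -1  0  0  1 -1 -1  1]
 [ 1  2  0 -4  1 -2 -2  1 -1  1  1 -2 -3  0  0]
 [ 1  0  0 -1 -1  0 -1 -2  0  0  0  0 -1 -2  0]
 [ 1  0 -2  1  0 -1 -1 -1  1  0 -1  0 -2  0  0]
 [-1  0  1 -1  0  1  0  2  0  0  0  0 -1  0  0]
 [-3 -1 -1  0  0 -1 -2 -1 -1  0 -1 -1 -2  1 -1]
 [-1  1 -1  0  0 -2  0 -1 -1  0  0  2 -1 -1  0]
 [ 0  0 -2  0  0  0  0  0 -1  0 -1  3 -1 -2 -3]
 [-2 -1 -1  0  0 -1 -1 -1 -1  0 -2  2  3  0 -3]
 [ 0 -2 -1  0  2  2  2  0  0 -3  1 -1  0 -1 -1]
 [-1  1  0  0 -1 -1  0 -1 -1 -2  0  1 -2 -1  0]
 [-2  0  1 -2 -1  0 -2  0 -1 -2 -3  0 -4  0 -2]
 [ 1  0  1  1  0 -1 -1 -1  0  0  0  0 -2 -1  0]]
[[206.11 301.21]
 [202.55 301.27]
 [206.12 304.83]]
```

Run:
```python
from kd import *
np.set_printoptions(precision=2,suppress=True,linewidth=150)
B=load("top10.npz");A=load("top6.npz")
for Rw in(8,9,10):
  for c0 in([492.7,-6.9],[492.2,-6.9],[493.2,-6.9],[492.7,-6.4],[492.7,-7.4]):
    pA,f,model,W=fitknob(A,c0);pB=fitknob(B,c0)[0]
    X0,Y0=W[...,0].reshape(13,6,13,6).mean((1,3)),W[...,1].reshape(13,6,13,6).mean((1,3))
    w0=np.hypot(X0-c0[0],Y0-c0[1])<Rw;D=pB*1.035-pA
    def g(p,free=True):
        LA=model(np.r_[c0,p[0],p[1]])[0];LB=model(np.r_[c0,p[3],p[1]])[0]
        return np.r_[(p[2]*(LB-LA)-D)[w0],(p[3]-p[0]+np.deg2rad(70))*K]
    o=[]
    for K in(0,2000):
        s=min((least_squares(g,[a,wd,40,a-1.22],bounds=([-1,.8,15,-3],[1,4,64,1])) for a in(-.2,0,.2) for wd in(1.5,3)),key=lambda s:s.cost);o+=[s.cost,*np.rad2deg(s.x[[0,3]]),s.x[1],s.x[2]]
    print(Rw,c0,np.array(o))
```

```text
8 [492.7, -6.9] [2216.54   -4.74  -68.35    4.     32.56 2245.77   -1.88  -71.87    4.     31.39]
8 [492.2, -6.9] [2300.95   -4.75  -62.96    4.     30.99 2401.86    0.32  -69.67    4.     28.35]
8 [493.2, -6.9] [2139.29   -4.83  -74.15    4.     34.11 2139.62   -4.5   -74.5     4.     34.01]
8 [492.7, -6.4] [2156.45   -8.92  -70.41    4.     32.59 2209.82   -5.03  -75.02    4.     30.84]
8 [492.7, -7.4] [2259.35    0.12  -67.07    4.     32.71 2266.35    1.6   -68.39    4.     32.06]
9 [492.7, -6.9] [2233.68   -4.69  -69.28    4.     32.68 2260.66   -1.6   -71.59    4.     31.18]
9 [492.2, -6.9] [2546.84   -4.61  -64.71    4.     31.15 2634.74    0.62  -69.36    4.     28.11]
9 [493.2, -6.9] [2140.96   -4.78  -74.01    4.     33.76 2141.55   -4.29  -74.28    4.     33.68]
9 [492.7, -6.4] [2170.66   -8.88  -70.93    4.     32.66 2230.39   -4.26  -74.24    4.     30.27]
9 [492.7, -7.4] [2269.85    0.18  -67.18    4.     32.4  2276.19    1.59  -68.41    4.     32.02]
10 [492.7, -6.9] [2500.6    -6.77  -69.13    4.     34.04 2600.15   -3.6   -73.58    4.     32.93]
10 [492.2, -6.9] [2565.95   -4.67  -64.69    4.     31.48 2668.08    1.07  -68.91    4.     29.28]
10 [493.2, -6.9] [2404.81   -6.97  -73.93    4.     34.6  2421.84   -5.71  -75.7     4.     34.48]
10 [492.7, -6.4] [3470.25  -10.36  -70.67    4.     34.45 3650.03   -5.87  -75.84    4.     32.38]
10 [492.7, -7.4] [2576.67   -2.93  -66.86    4.     33.91 2628.97   -0.83  -70.81    4.     33.25]
```

>>> carry_out --linear '[[0,-0.03,0],[0,-0.03,0],[0,-0.03,0],[0,-0.03,0],[-0.01,0,0.0173],[-0.02,0,0.0346],[-0.02,0,0.0346],[-0.02,0,0.0346],[-0.02,0,0.0346],[-0.02,0,0.0346],[-0.02,0,0.0346],[-0.02,0,0.0346],[-0.02,0,0.0346],[-0.02,0,0.0346],[-0.02,0,0.0346],[-0.02,0,0.0346],[-0.01,0,0.0173],[0,0,0]]' --twist '[[0,0,0],[0,0,0],[0,0,0],[0,0,0],[0,0,0],[0,0,0],[0,0,0],[0,0,0],[0,0,0],[0,0,0],[0,0,0],[0,0,0],[0,0,0],[0,0,0],[0,0,0],[0,0,0],[0,0,0],[0,0,0]]'

```text
time: 29.95
tool_pos: [488.0, 254.4, 306.5]
tcp_rot: [-1.534, 0.405, -0.401]
contact_force: [-0.3, 0.2, 0.8]
finger_gap: 0.522
```

Run:
```python
from knob import *
from workcell import ctrl
np.set_printoptions(precision=2,suppress=True,linewidth=150)
for c in("side","top"):
    r=ctrl.read_camera(c);np.savez(c+"11.npz",**r)
    draw(r["image"],r,[],dict(top=(185,230,275,335),side=(180,225,285,345))[c],11,f"pics/g12{c}.png")
B=load("side11.npz");A=load("side6.npz");b=B["image"].astype(float).mean(-1);a=A["image"].astype(float).mean(-1)
sl=np.s_[187:201,302:319]
print(b[sl].astype(int));print((b-a)[sl].astype(int))
c=np.array([492.8,-6.9,110]);th=np.arange(0,360,30)
print(proj(B,[c]),proj(B,c+11*np.stack([np.cos(np.deg2rad(th)),np.sin(np.deg2rad(th)),0*th],-1)))
```

```text
[[126 124 123 125 125  87  90  88  81  84  86  82  84  84  97 134  87]
 [126 126 124 125  87  88  89  86  87  86  82  86 102 142 171 199 148]
 [124 125 122 122  91  86  89  87  84  94 120 153 190 252 247 247 246]
 [129 125 123 126 126  97  94 100 117 169 226 250 244 241 242 241 244]
 [119 124 121 121 125 147 144 171 204 232 243 243 241 239 240 240 241]
 [ 90 126 132 157 161 184 182 183 182 178 211 244 240 240 238 239 241]
 [109 164 199 254 176 181 182 199 216 178 195 246 241 240 240 240 241]
 [223 251 248 249 124 164 179 182 194 175 141 248 242 241 241 241 241]
 [246 245 246 250 128  91  99 144 108 129 142 250 246 243 241 242 241]
 [244 246 244 249 133  96 104 107 114 129  92 216 246 243 243 242 241]
 [248 244 164  57  81 103 108 109 104 136  78  62 122 212 244 245 242]
 [244 109  61  67  83 102 106 108 108 153  80  68  81  77 172 244 245]
 [ 51  66  74  71  83 106 106 106 106 153  81  78 146 118 119 177 243]
 [ 63  72  71  73  86 105 107 111 106 154  80  69  71  71  77 163 188]]
[[  0   1   0   0   1  -4   1   0   0  -5   0  -2   1   0   1   0   0]
 [  0   2  -1  -1   1  -2  -2  -2 
[... 412 characters left out ...]
0  -1  -2   0  16  22  22  -1   0   0   0   0   0]
 [  0   0   0   0  -1  -4 -44   0  10  33  15  -1   0   0   1   0   0]
 [  1   0   0   0   4  -1   1   0  10  28 -26   0   0   0   0   1   0]
 [  1   0   1  -1   3   1   0   1   0  35 -30  -2   2  -1   0   0   0]
 [  1  -2  -2  -1   2  -1   0  -3   0  50 -29  -1   1   0   0   0   0]
 [ -2  -1   1  -2   1   1  -2  -3  -2  53 -30   4   1   2   1   0   0]
 [  0  -1  -5   0   1  -1  -4   4   0  51 -28  -4  -1   1   0  -2   1]]
[[192.31 309.03]] [[191.72 312.18]
 [190.82 311.3 ]
 [190.32 309.82]
 [190.36 308.13]
 [190.91 306.68]
 [191.84 305.85]
 [192.91 305.86]
 [193.82 306.73]
 [194.33 308.22]
 [194.29 309.93]
 [193.73 311.39]
 [192.78 312.22]]
```

View pics/g12side.png

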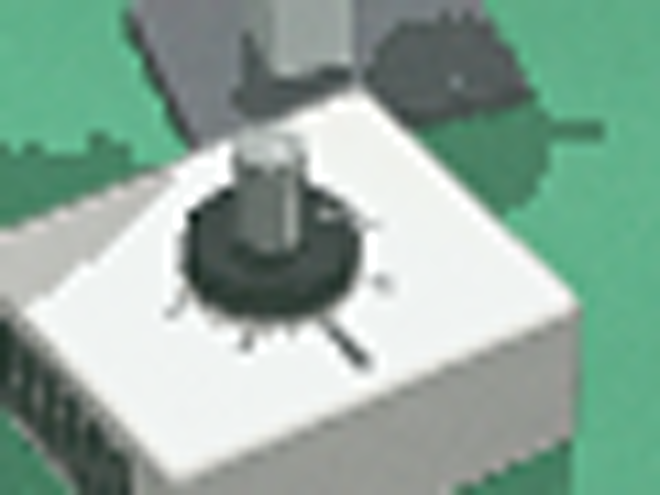

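View pics/g12top.png

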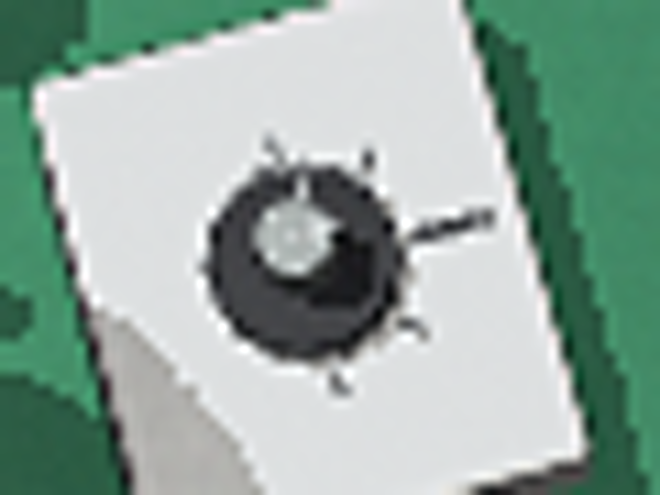

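Run:
```python
from knob import *
np.set_printoptions(precision=2,suppress=True,linewidth=150)
B=load("side11.npz")
for z in(108,95,85):
    for az in(-60,-66,-70,-74,-78,-82,-90): print(z,az,proj(B,[492.8+11*np.cos(np.deg2rad(az)),-6.9+11*np.sin(np.deg2rad(az)),z])[0],end=" ")
    print()
    print("silh cols",[proj(B,[492.8+11*np.cos(t),-6.9+11*np.sin(t),z])[0][1].round(2) for t in np.linspace(0,6.28,13)])
b=B["image"].astype(int);print(b[196:206,304:316].mean(-1).astype(int));print(b[198,308:314])
A=load("side6.npz")["image"].astype(int);print(A[196:206,304:316].mean(-1).astype(int))
```

```text
108 -60 [194.19 311.4 ] 108 -66 [194.34 311.15] 108 -70 [194.43 310.97] 108 -74 [194.52 310.77] 108 -78 [194.59 310.58] 108 -82 [194.66 310.37] 108 -90 [194.76 309.94] 
silh cols [np.float64(312.19), np.float64(311.31), np.float64(309.83), np.float64(308.15), np.float64(306.69), np.float64(305.86), np.float64(305.87), np.float64(306.73), np.float64(308.22), np.float64(309.93), np.float64(311.39), np.float64(312.22), np.float64(312.19)]
95 -60 [197.2  311.44] 95 -66 [197.35 311.19] 95 -70 [197.44 311.01] 95 -74 [197.53 310.82] 95 -78 [197.6  310.62] 95 -82 [197.67 310.41] 95 -90 [197.77 309.98] 
silh cols [np.float64(312.22), np.float64(311.35), np.float64(309.88), np.float64(308.2), np.float64(306.76), np.float64(305.93), np.float64(305.94), np.float64(306.8), np.float64(308.28), np.float64(309.98), np.float64(311.43), np.float64(312.25), np.float64(312.22)]
85 -60 [199.49 311.47] 85 -66 [199.64 311.22] 85 -70 [199.73 311.04] 85 -74 [199.82 310.85] 85 -78 [199.89 310.65] 85 -82 [199.96 310.45] 85 -90 [200.06 310.02] 
silh cols [np.float64(312.25), np.float64(311.38), np.float64(309.9
[... 615 characters left out ...]
2  77  79  64  61  58  64  75  77  77  77  70]
 [ 54  61  73  74  70  74  71  67  71  68  57  49]]
[[102 111 106]
 [103 114 107]
 [103 113 108]
 [152 157 151]
 [ 74  86  81]
 [ 62  73  70]]
[[244 249 129  98 103 107 103 101 118 216 245 244]
 [162  58  77 102 109 108 105 101 108  65 120 214]
 [ 64  68  81 103 106 111 108 103 109  69  80  78]
 [ 72  74  82 105 109 109 108 100 112  74 145 115]
 [ 76  73  85 106 111 107 106 102 109  74  72  70]
 [ 74  73  84 103 108 110 108  97  71  73  78  77]
 [ 75  71  63  66  92 115 111  74  62  79  79  76]
 [ 77  79  65  61  66  61  62  63  76  76  76  77]
 [ 74  76  77  59  63  66  64  77  78  79  77  68]
 [ 55  66  71  71  71  71  72  70  72  71  57  53]]
```

Run:
```python
from h import *
A=load("top0.npz")["image"].astype(int);B=load("top11.npz")["image"].astype(int)
cv2.imwrite("pics/final_top.png",B[:,:,::-1].astype(np.uint8));cv2.imwrite("pics/final_side.png",load("side11.npz")["image"][:,:,::-1])
for n,b in(("rack small",(190,235,368,412)),("jar",(130,168,280,310)),("hung",(140,175,225,262)),("ring mark",(198,203,296,306))):
    d=np.abs(A-B)[b[0]:b[1],b[2]:b[3]].max(-1);print(n,(d>25).sum(),d.size)
D=load("top6.npz")["image"].astype(int);d=np.abs(D-B)[135:185,180,].max();d=np.abs(D-B)[130:180,178:220].max(-1);print("plate since release",(d>25).sum())
```

```text
rack small 0 1980
jar 0 1140
hung 0 1295
ring mark 0 50
plate since release 431
```

View pics/final_side.png

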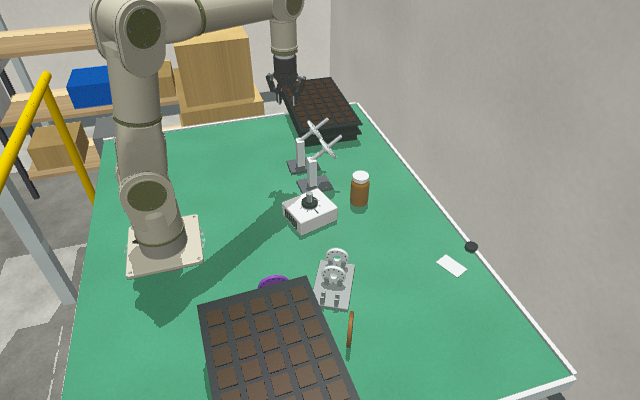

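View pics/final_top.png

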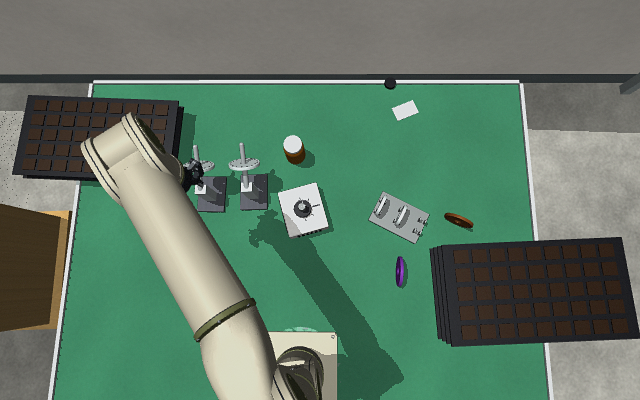

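Run:
```python
from h import *
from workcell import ctrl
np.set_printoptions(precision=2,suppress=True)
A=load("side6.npz")["image"].astype(int);B=load("side11.npz")["image"].astype(int)
d=np.abs(A-B)[115:150,300:332].max(-1);print("side diff",(d>25).sum())
for f in("top6","side11"):
    r=load(f+".npz");w=cloud(r);im=r["image"].astype(int);br=(im.max(-1)-im.min(-1)<40)&(im.min(-1)>110)
    for nm,o in(("new",PO),("old",np.array([596.,151.,160]))):
        c=o+5*AX+5*MH[:,1];d=w-c;a=d@AX;rad=np.linalg.norm(d-a[...,None]*AX,axis=-1)
        k=br&(rad>20)&(rad<46)&(np.abs(a)<18);x=a[k];print(f,nm,k.sum(),"face/edge axial median",np.median(x),np.percentile(x,[10,90]))
ctrl.hand_in()
```

```text
side diff 0
top6 new 178 face/edge axial median 5.211688501333468 [0.62 6.36]
top6 old 176 face/edge axial median 12.14542942142909 [ 6.52 13.56]
side11 new 60 face/edge axial median 2.590935721973934 [-5.47  4.37]
side11 old 84 face/edge axial median 7.935231169543021 [ 3.31 11.46]
the job is handed in; nothing more can be done
```

The large plate is hanging on the empty peg, the timer knob is set close to the long mark, and the job is handed in at about 30 s of the 64 s allowed.

- **Plate:** I pushed it along the peg until the shoulder pushed back with about 8 N, then let go. After release, the top camera puts its outer face about 5 mm out from where its centre should be. That is half the plate's thickness, so it sits against the shoulder. It had not moved by the last side picture. The same measurement on the plate already hanging read 6–7 mm further out. I used only a rough position for that peg, so I don't count it as evidence either way.
- **Timer:** I gripped only the inner knob and turned it 70° clockwise.
  - **Where it ended:** the knob is only about 7 pixels wide in the pictures. My estimates of the line's direction ran from about -70° to about -77° and average near -73°. The long mark is at about -74°. It should be within about 3°, but the pictures can't show it more finely, so I did not adjust further.
- **Left alone:** comparing first and last pictures showed no change in the heat ring's mark, the small plates, the hung plate or the jar. At hand-in the gripper was open and well clear of everything.

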